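Strip the head of a pressure-washer pump

TASK

Strip the pump head: move the seal-kit box off the cover onto the bare bench, put every loosened cap screw in the wide compartment of the parts tray, and only then lift the cover straight up off its two dowels, keeping it level until it is clear of them. Stand the cover upright on its thin edge in a slot of the drain rack, and put every valve found under it in the narrow compartment of the tray. Leave the oil bottle, the screwdriver and the jar where they are.

Things in the scene. Friction and masses are not known exactly. Their poses are not given: they have to be found in the camera images.
- pump: Fixed pump end: round flange (diameter 116), finned barrel, on top a head block 108 (x) x 57 (y), its flat face 100 above the bench. Origin at its foot on the bench, x along the head. Two dowels, diameter 8, stand 14 above the face at x = +-47, y = 0. Valve bores 12 deep at x = -19, 0, 19, y = 0. Screw holes 10 wide, 12 deep at x = +-40, y = +-20. A stub reaches out to y = -66, 32 to 61 up.
- cover: Bare aluminium cover, 112 (x) x 62 (y) x 20 thick, 280 g, seated on the pump head, axes as the pump. Origin: centre of its underside, z out of the top. Through holes 9 wide for the dowels at x = +-47, y = 0; 10 wide for screws at x = +-40, y = +-20. Hollow below (56 x 38, 15 deep). It overhangs the head by 2.5 along each long side: grip it across its width. Any end or face may go any way in the rack.
- kitbox: Small closed cardboard box (seal kit) 56 (x) x 38 (y) x 24 (z), 45 g, at first lying on the middle of the cover, between the screws. Origin at its centre.
- tray: Loose steel parts tray, 200 (x) x 130 (y) x 28 high, 0.9 kg, walls and floor 4 thick, open on top, origin under its centre. One cross wall 24 high, 4 thick at x = +32 divides it into a wide compartment (-x side, 126 long) and a narrow one (+x side, 62 long).
- screw_bay (a point): Centre of the floor of the tray's wide compartment, for the screws (tray axes).
- valve_bay (a point): Centre of the floor of the tray's narrow compartment, for the valves (tray axes).
- rack: Drain rack fixed to the bench: a pan 110 (x) x 166 (y), rim 16 high, with four upright tongues, each 36 wide (x), 6 thick (y), tops 58 above the bench, at y = -51, -17, 17, 51. Between them three slots 28 wide, running along x, at y = -34, 0, 34, floor 8 above the bench. Origin on the bench under its centre, z up. Any slot may be used.
- slot (a point): Centre of the floor of the rack's middle slot (rack axes: slot runs along x).
- screw0: Loosened cap screw: round steel head, diameter 13, 8 high, on a shank of diameter 7, 28 long, round-ended; 16 g. Origin at the centre of the head's underside, z towards the head's top. At first stands upright in a hole of the cover, its head on the cover's top face. May be absent.
- screw1: Loosened cap screw: round steel head, diameter 13, 8 high, on a shank of diameter 7, 28 long, round-ended; 16 g. Origin at the centre of the head's underside, z towards the head's top. At first stands upright in a hole of the cover, its head on the cover's top face. May be absent.
- screw2: Loosened cap screw: round steel head, diameter 13, 8 high, on a shank of diameter 7, 28 long, round-ended; 16 g. Origin at the centre of the head's underside, z towards the head's top. At first stands upright in a hole of the cover, its head on the cover's top face. May be absent.
- screw3: Loosened cap screw: round steel head, diameter 13, 8 high, on a shank of diameter 7, 28 long, round-ended; 16 g. Origin at the centre of the head's underside, z towards the head's top. At first stands upright in a hole of the cover, its head on the cover's top face. May be absent.
- valve0: Brass and steel valve with spring, an upright cylinder of diameter 14, 21 high, 20 g, origin at the centre of its lower end, z along it. At first stands in a bore of the pump head, hidden under the cover, with 13 showing above the head's face once the cover is off. May be absent.
- valve1: Brass and steel valve with spring, an upright cylinder of diameter 14, 21 high, 20 g, origin at the centre of its lower end, z along it. At first stands in a bore of the pump head, hidden under the cover, with 13 showing above the head's face once the cover is off. May be absent.
- valve2: Brass and steel valve with spring, an upright cylinder of diameter 14, 21 high, 20 g, origin at the centre of its lower end, z along it. At first stands in a bore of the pump head, hidden under the cover, with 13 showing above the head's face once the cover is off. May be absent.
- oil: Bystander: white oil bottle, diameter 58, 160 tall, standing on the bench; origin under its centre. Leave alone.
- driver: Bystander: screwdriver, 190 long, lying on the bench along its x axis; origin near the middle of its length. Leave alone.
- jar: Bystander: jar with a steel lid, diameter 64, 75 tall; origin under its centre. Leave alone.
Things that resemble listed ones, but are neither listed nor needed, are in the scene too. There is more than one size of the tray; the job needs the larger. There is more than one size of the cover; the job needs the smaller.

How it is judged:
By the outcome, as a careful person would: the job done as asked, in the order asked, and still so for the second after the job is handed in, with the robot touching nothing.
Of screw0, screw1, screw2, screw3 only 3 to 4 are there at a start; the rules pass over those that are not, and their reading is None.
Of valve0, valve1, valve2 only 2 to 3 are there at a start; the rules pass over those that are not, and their reading is None.
At some moment in a run one of tray, kitbox may be knocked a few centimetres aside while the robot is not near it.
It also fails if it takes over 200 s, if anything falls off the work surface, if the arm or the gripper's body presses on something with over 40 N, if the wrist force passes 120 N, or if a joint passes its speed limit or range.

ROBOT

A 7-joint arm with a two-finger parallel gripper is mounted at the origin on the work surface. World frame = base frame: x ahead of the robot, y to its left, z up, the work surface at z = 0. Lengths are in m, angles in rad, forces in N, time in s.
With the tool pointing down it reaches from about 0.425 to 0.8 m from the base axis. Payload 8.3 kg.
Tool frame: the origin (TCP) lies midway between the tips of the shut fingers; the grasp point (between the pads) lies 19 mm behind it; z points along the fingers, y is the direction in which the jaws open and shut (so a half turn about z gives the same grasp; the last joint's range is limited). The gripper opens to 85 mm and grips with 20 to 120 N. Pads are 22 mm wide; open, the fingers measure 114 mm over their backs; the gripper's body (76 mm by 85 mm) begins 54 mm behind the grasp point. The pads swing forward as they close: fully open they stand 13 mm farther back than shut.
Start: joints at [1.08, 0.383, 0.016, 1.37, -0.006, 1.388, -0.046], TCP at [0.259, -0.569, 0.231] pointing down, gripper open.
Joint ranges: [-2.95, 2.95], [-0.25, 2.06], [-1.52, 1.56], [0.18, 2.33], [-1.44, 4.58], [0.02, 2.06], [-3.01, 3.01]. Speed limits (rad/s): [2.39, 2.39, 3.01, 3.01, 3.14, 3.14, 3.14].

INTERFACE

Orientations are given as a unit quaternion [w, x, y, z].
In Python, from plant import bot, eyes gives the robot as it stands.
- The arm moves only by the shell command python3 -m crank 'ROWS' [FORCE]. ROWS is text: rows parted by semicolons, each of 7 numbers parted by spaces: the finger opening in m, from 0 to 0.0854, then the shift along the world's x, y, z in m, then the turn, a rotation vector about the world's x, y, z in degrees. In form: fingers tx ty tz rx ry rz; .... A call has 1 to 20 rows; each row is the pose to reach, as a shift and turn from the pose commanded when the call began; what a row does not reach only later rows make up. A row lasts 1/12 s, in which the tool goes at most 41.7 mm and 7.16 degrees, less where a joint would pass 70% of its speed; a pose out of reach is approached as far as the arm can. A call with a gripper value outside its range is refused whole. The fingers move at their own pace and stop on an object; FORCE is the grip in N (left out, the last holds). Time passes only in rows, so rows that repeat a pose let the fingers close. It gives the time, the measured TCP pose, the force and the opening at its end, in the units of the state.
- bot.read_state(): the state, without advancing time (a new reading comes with each control period).
- eyes.snapshot(name): name is "scene" or "top" or "wrist"; returns a dict with "frame" (400x640x3 uint8, blue, green, red), "z_map" (400x640 float32, m along the optical axis (not along the pixel's ray), 0 where there is no reading), "fovy" (degrees; the focal length in pixels is half the picture's height over the tangent of half this angle, whatever the lens; pixels are square), "cx", "cy" (the principal point, pixels), "rvec" (rotation vector, rad) and "tvec" (3), from world to camera coordinates, as OpenCV has them; the wrist camera has in their place "mount" (4x4, takes a point from camera to tool coordinates, whose origin is the TCP and whose axes are the flange's). Camera axes: x right, y down, z forward; pixel columns grow to the right and rows downward; lengths in m; the calibration is good to about 2 mm. The wrist camera is an equidistant fisheye: a pixel r from the principal point sees the ray r / f radians off the axis. A picture is of the moment at which its call begins: read the wrist's pose just before it.
- bot.sign_off(): hands the job in, once; it reports no verdict.
The state is a dict: "clock": time; "joint_positions": joint angles; "joint_velocities": joint speeds; "effort": joint torques, N m; "tcp_pos": TCP position; "tcp_rot": TCP orientation; "force": force on the tool from outside, world axes, zero at the start; "wrist_torque": the same for the moment, N m; "gripper_width": finger opening in m.
Only numpy, scipy, OpenCV 4.12 (cv2) and the standard library are available. Lean on these libraries where they do the work, as an engineer would, in place of code of your own. Each camera call takes 0.05 s, during which the arm holds its last target.

## Working session

There is one attempt and no reset: what is moved stays moved. The work goes in short steps, Python scripts to look and compute and a shell command to move; the robot and the scene stay as the last step left them, time stands still between calls to the robot, and variables do not carry over. Pictures are saved under pics/ and viewed, and the job is handed in when it is done.

```bash
ls; mkdir -p pics
cat > h.py <<'E'
import numpy as np,cv2
from plant import bot,eyes
from scipy.spatial.transform import Rotation as R
def snap(n):
    st=bot.read_state(); s=eyes.snapshot(n); s['st']=st
    h=s['frame'].shape[0]; s['f']=h/2/np.tan(np.radians(s['fovy'])/2)
    if 'rvec' in s:
        Rm=cv2.Rodrigues(np.array(s['rvec'],float))[0]; s['Rwc']=Rm.T; s['o']=-Rm.T@np.array(s['tvec']).ravel()
    else:
        q=st['tcp_rot']; Rt=R.from_quat([q[1],q[2],q[3],q[0]]).as_matrix(); M=np.array(s['mount'])
        s['Rwc']=Rt@M[:3,:3]; s['o']=Rt@M[:3,3]+np.array(st['tcp_pos'])
    s['name']=n
    return s
def ray(s,u,v):
    x=(u-s['cx']);y=(v-s['cy'])
    if s['name']=='wrist':
        r=np.hypot(x,y)+1e-9;th=r/s['f'];d=np.array([x/r*np.sin(th),y/r*np.sin(th),np.cos(th)])
    else: d=np.array([x/s['f'],y/s['f'],1.])
    return s['Rwc']@d
def onz(s,u,v,z):
    d=ray(s,u,v);return s['o']+d*(z-s['o'][2])/d[2]
def depth(s,u,v):
    x=(u-s['cx']);y=(v-s['cy']);d=ray(s,u,v); c=s['Rwc'].T@d
    return s['o']+d/c[2]*s['z_map'][int(round(v)),int(round(u))]
def cloud(s):
    """HxWx3 world points, nan where no reading"""
    H,W=s['z_map'].shape
    v,u=np.mgrid[0:H,0:W].astype(float);x=u-s['cx'];y=v-s['cy']
    if s['name']=='wrist':
        r=np.hypot(x,y)+1e-9;th=np.minimum(r/s['f'],1.5);k=np.tan(th)/r
    else: k=1/s['f']
    z=s['z_map'].astype(float)
    P=np.stack([x*k*z,y*k*z,z],-1)@s['Rwc'].T+s['o']
    P[z<=0]=np.nan
    return P
def save(s,name,box=None,scale=1):
    im=s['frame']
    if box: x0,y0,x1,y1=box; im=im[y0:y1,x0:x1]
    if scale!=1: im=cv2.resize(im,None,fx=scale,fy=scale,interpolation=cv2.INTER_CUBIC)
    assert im.shape[0]<=600 and im.shape[1]<=800
    cv2.imwrite('pics/'+name,im)
E
python3 - <<'E'
from h import *
for n in ['scene','top','wrist']:
    s=snap(n);save(s,n+'0.png');print(n,s['o'],s['fovy'],s['cx'],s['cy'],(s['z_map']>0).mean())
print(bot.read_state())
E
```

```text
pics
scene [1.29180865 0.0565634  0.64322794] 54.13604452973337 319.13257667256573 196.12493542378698 0.99596875
top [0.46619125 0.02972892 1.35777779] 50.57732952539973 323.63040684016784 197.9074588801337 0.99619921875
wrist [ 0.33344374 -0.53429533  0.37131786] 65.70646984690485 319.35503119849983 201.74128468848994 0.995828125
{'clock': 0.15, 'joint_positions': array([ 1.08007327,  0.38406025,  0.01637321,  1.3709173 , -0.00625402,
        1.38818735, -0.04649445]), 'joint_velocities': array([-3.10850568e-05,  7.00226539e-04,  8.56812041e-04, -6.18319033e-04,
        8.77019087e-04, -2.00917600e-04, -1.44059490e-03]), 'effort': array([ 2.27950746e-03, -6.28154469e+01,  8.45914800e-01, -3.72169805e+01,
        1.66725693e-02,  1.08533230e-02,  9.38104336e-05]), 'tcp_pos': array([ 0.25916947, -0.5683051 ,  0.23049701]), 'tcp_rot': array([-7.37184246e-04,  9.77199279e-01,  2.12322845e-01, -1.89375128e-04]), 'force': array([0.61255126, 0.45511093, 0.15363156]), 'wrist_torque': array([ 0.02222507, -0.00681574, -0.0759412 ]), 'gripper_width': 0.08520085578129795}
```

View pics/scene0.png

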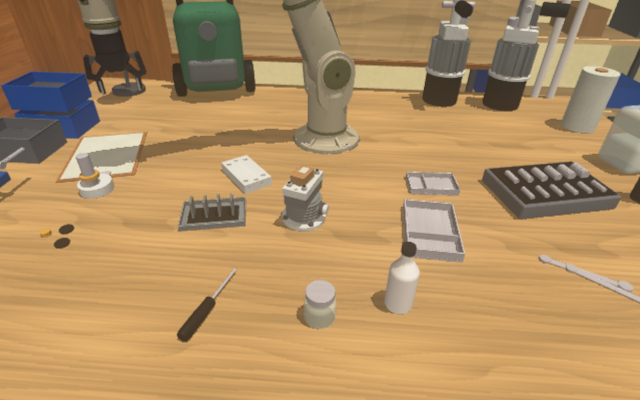

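View pics/top0.png

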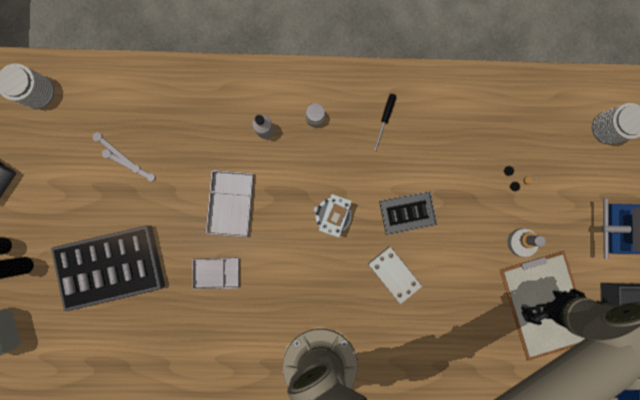

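View pics/wrist0.png

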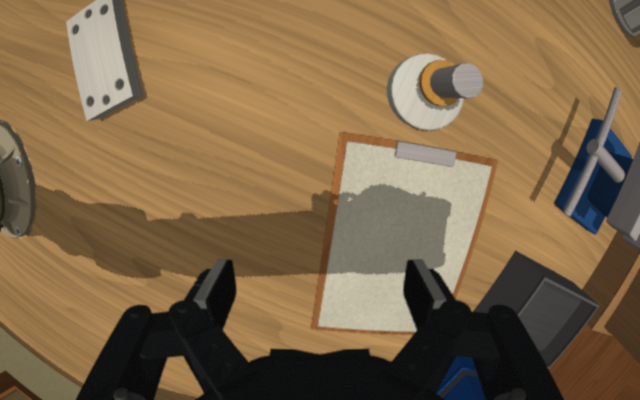

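The top view shows the pump with the cover and the brown box at (334,214), and the rack at (408,213). There are two trays: a larger one at (231,204) and a smaller one at (216,273). The large bare plate lying at (395,274) is the decoy cover. I'll enlarge these and measure them.

Run:
```python
from h import *
s=snap('top');save(s,'top1.png',(180,150,450,310),2.9)
P=cloud(s)
def comp(lo,hi,box):
    x0,y0,x1,y1=box; z=P[y0:y1,x0:x1,2]; m=((z>lo)&(z<hi)).astype(np.uint8)
    return m
for nm,box,lo,hi in [('bigtray',(200,160,262,245),.015,.04),('smalltray',(185,250,250,295),.012,.05),('rackrim',(370,185,445,240),.01,.03),('plate',(360,240,430,305),.01,.04),('cover',(305,185,365,245),.112,.125)]:
    m=comp(lo,hi,box);x0,y0,x1,y1=box
    n,l,st,c=cv2.connectedComponentsWithStats(m)
    sel=P[y0:y1,x0:x1][m>0]
    r=cv2.minAreaRect(sel[:,:2].astype(np.float32)*1000)
    print(nm,len(sel),r,np.median(sel[:,2]))
```

```text
bigtray 442 ((506.00103759765625, 296.28680419921875), (131.37051391601562, 200.4254608154297), 86.58519744873047) 0.027814894750011976
smalltray 281 ((286.4590148925781, 335.0140686035156), (92.8753890991211, 144.2821044921875), 2.282759428024292) 0.019228282510789674
rackrim 441 ((493.4619140625, -275.6878967285156), (117.5379638671875, 182.4450225830078), 12.082683563232422) 0.01379277212183272
plate 1388 ((273.1289367675781, -204.73849487304688), (159.59605407714844, 145.51119995117188), 39.38216781616211) 0.02898895386010203
cover 476 ((474.2723388671875, -31.096820831298828), (62.01085662841797, 112.27450561523438), 72.0702896118164) 0.12080340461342465
```

View pics/top1.png

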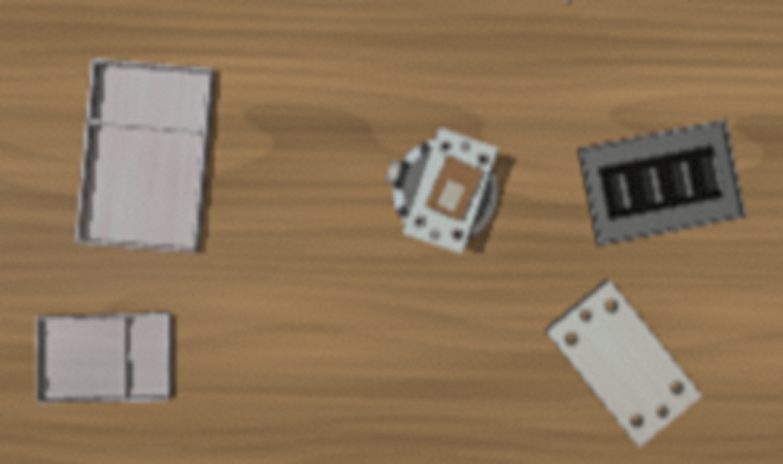

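Measured outlines identify the parts:
- **Tray:** the one at (231,204) measures 131 x 200, so it is the larger tray. The one at (216,273) measures 144 x 93 and is not used.
- **Cover:** the one on the pump measures 62 x 112, so it is the smaller cover. The plate at (395,274) is the larger and is not used.

Next I'll move above the pump to look closely.

```bash
python3 -m crank '0.06 0 0 0.08 0 0 0;0.06 0 0 0.08 0 0 0;0.06 0.02 0.08 0.08 0 0 -6;0.06 0.05 0.2 0.08 0 0 -15;0.06 0.14 0.562 0.08 0 0 -42.5;0.06 0.14 0.562 0.08 0 0 -42.5;0.06 0.14 0.562 0.08 0 0 -42.5;0.06 0.14 0.562 0.08 0 0 -42.5;0.06 0.14 0.562 0.08 0 0 -42.5;0.06 0.14 0.562 0.08 0 0 -42.5;0.06 0.14 0.562 0.08 0 0 -42.5;0.06 0.14 0.562 0.08 0 0 -42.5;0.06 0.14 0.562 0.08 0 0 -42.5;0.06 0.14 0.562 0.08 0 0 -42.5;0.06 0.14 0.562 0.08 0 0 -42.5;0.06 0.14 0.562 0.08 0 0 -42.5;0.06 0.14 0.562 0.08 0 0 -42.5;0.06 0.14 0.562 0.08 0 0 -42.5;0.06 0.14 0.562 0.08 0 0 -42.5;0.06 0.14 0.562 0.08 0 0 -42.5'
python3 - <<'E'
from h import *
s=snap('wrist');save(s,'w1.png');print(s['st']['joint_positions'],s['st']['tcp_pos'],s['st']['tcp_rot'])
E
```

```text
clock: 1.87
tcp_pos: [0.3991, -0.0081, 0.3111]
tcp_rot: [0.0, 0.988, -0.157, -0.0]
force: [0.3, -0.6, 0.6]
gripper_width: 0.0604
[ 0.50431782 -0.13043678 -0.49706587  1.75934722 -0.0620499   1.49754476
 -1.87156586] [ 0.39909666 -0.00809243  0.31110599] [ 1.14765133e-04  9.87531482e-01 -1.57421508e-01 -1.64025900e-04]
```

View pics/w1.png

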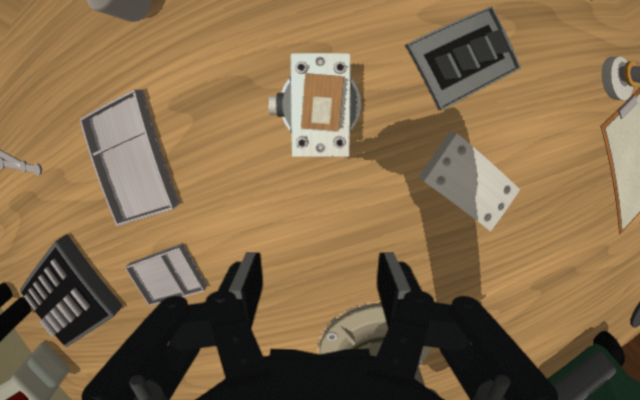

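Run:
```python
from h import *
s=snap('wrist');save(s,'w2.png',(260,40,380,170),4.5)
P=cloud(s)
def rect(box,lo,hi,nm):
    x0,y0,x1,y1=box;q=P[y0:y1,x0:x1].reshape(-1,3);q=q[(q[:,2]>lo)&(q[:,2]<hi)]
    r=cv2.minAreaRect(q[:,:2].astype(np.float32)*1000);print(nm,len(q),np.round(r[0],1),np.round(r[1],1),round(r[2],1),np.median(q[:,2]).round(4))
rect((270,40,380,170),.115,.124,'cover')
rect((270,40,380,170),.138,.15,'box')
rect((270,40,380,170),.125,.132,'heads')
for n,(u,v) in dict(a=(301,67),b=(341,67),c=(301,142),d=(341,142),dw1=(320,61),dw2=(320,147)).items(): print(n,onz(s,u,v,.12).round(4),'z',[depth(s,u+i,v+j)[2].round(3) for i in(-3,0,3) for j in (-3,0,3)])
```

```text
cover 3291 [474.3 -33.4] [ 62.6 111.8] 72.1 0.1184
box 2134 [475.6 -35.4] [38.3 56.6] 67.2 0.1424
heads 433 [474.2 -33.5] [51.5 91.4] 71.7 0.1268
a [ 0.5183 -0.0272  0.12  ] z [np.float64(0.13), np.float64(0.129), np.float64(0.126), np.float64(0.131), np.float64(0.129), np.float64(0.127), np.float64(0.126), np.float64(0.126), np.float64(0.127)]
b [ 0.5053 -0.067   0.12  ] z [np.float64(0.131), np.float64(0.129), np.float64(0.127), np.float64(0.129), np.float64(0.129), np.float64(0.127), np.float64(0.127), np.float64(0.127), np.float64(0.127)]
c [ 0.4416 -0.0013  0.12  ] z [np.float64(0.126), np.float64(0.131), np.float64(0.13), np.float64(0.127), np.float64(0.127), np.float64(0.13), np.float64(0.126), np.float64(0.125), np.float64(0.126)]
d [ 0.4282 -0.0422  0.12  ] z [np.float64(0.127), np.float64(0.129), np.float64(0.13), np.float64(0.127), np.float64(0.13), np.float64(0.128), np.float64(0.118), np.float64(0.126), np.float64(0.125)]
dw1 [ 0.5181 -0.048   0.12  ] z [np.float64(0.118), np.float64(0.111), np.float64(0.118), np.float64(0.11), np.float64(0.112), np.float64(0.113), np.float64(0.118), np.float64(0.101), np.float64(0.118)]
dw2 [ 0.43  -0.019  0.12 ] z [np.float64(0.118), np.float64(0.113), np.float64(0.114), np.float64(0.117), np.float64(0.114), np.float64(0.109), np.float64(0.118), np.float64(0.103), np.float64(0.118)]
```

View pics/w2.png

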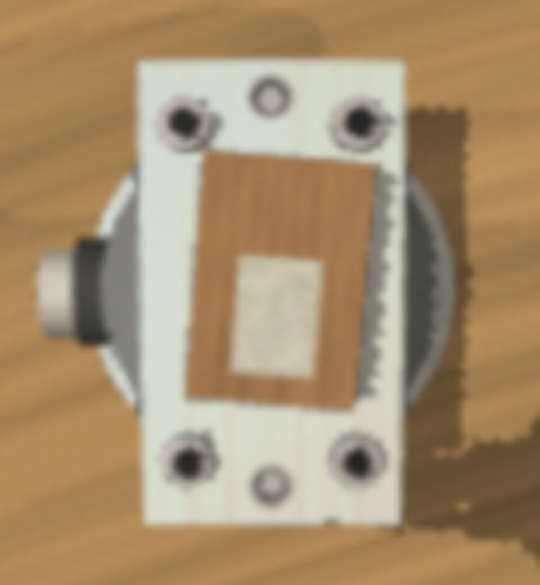

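The crop shows all four screws standing at crop (185,122), (360,122), (188,462) and (357,462). The box is centred at (280,280), turned about 5° from the cover. I'll check how well the arm tracks, then grasp the box.

```bash
python3 - <<'E'
from h import *
print(bot.read_state()['tcp_pos'])
E
python3 -m crank '0.06 0.0765 -0.0275 -0.1 0 0 -4.7;0.06 0.0765 -0.0275 -0.1 0 0 -4.7;0.06 0.0765 -0.0275 -0.1 0 0 -4.7;0.06 0.0765 -0.0275 -0.1 0 0 -4.7;0.06 0.0765 -0.0275 -0.1 0 0 -4.7;0.06 0.0765 -0.0275 -0.1 0 0 -4.7'
python3 - <<'E'
from h import *
print(bot.read_state()['tcp_pos'])
s=snap('wrist');save(s,'w3.png')
E
```

```text
[ 0.39914387 -0.00811436  0.31115881]
clock: 2.47
tcp_pos: [0.4756, -0.0345, 0.2117]
tcp_rot: [-0.0, 0.98, -0.197, -0.0]
force: [0.6, -0.2, -0.0]
gripper_width: 0.0597
[ 0.47557611 -0.03448256  0.21165146]
```

View pics/w3.png

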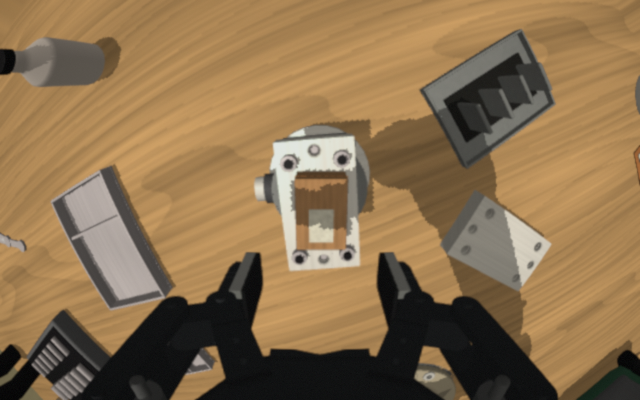

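```bash
python3 -m crank '0.06 0 -0.001 -0.04 0 0 0;0.06 0 -0.001 -0.07 0 0 0;0.06 0 -0.001 -0.085 0 0 0;0.06 0 -0.001 -0.092 0 0 0;0.06 0 -0.001 -0.092 0 0 0;0.03 0 -0.001 -0.092 0 0 0;0.03 0 -0.001 -0.092 0 0 0;0.03 0 -0.001 -0.092 0 0 0;0.03 0 -0.001 -0.092 0 0 0;0.03 0 -0.001 -0.092 0 0 0;0.03 0 -0.001 -0.092 0 0 0' 30
python3 - <<'E'
from h import *
print(bot.read_state()['tcp_pos'])
s=snap('wrist');save(s,'w4.png',(200,100,440,300),2.5)
E
```

```text
clock: 3.43
tcp_pos: [0.4773, -0.0352, 0.1216]
tcp_rot: [0.0, 0.98, -0.197, 0.002]
force: [-1.3, 0.7, 7.8]
gripper_width: 0.0374
[ 0.4772728  -0.03515183  0.12155143]
```

View pics/w4.png

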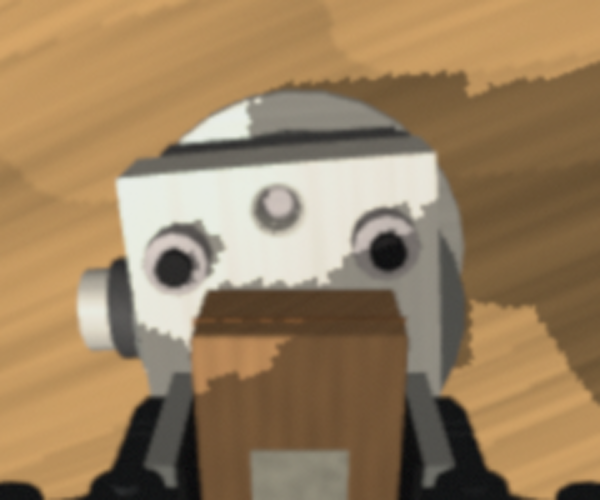

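```bash
python3 -m crank '0.03 0 0 0.04 0 0 0;0.03 0 0 0.08 0 0 0;0.03 0 0 0.08 0 0 0;0.03 -0.016 0.166 0.08 0 0 0;0.03 -0.016 0.166 0.08 0 0 0;0.03 -0.016 0.166 0.08 0 0 0;0.03 -0.016 0.166 0.08 0 0 0;0.03 -0.016 0.166 0.08 0 0 0;0.03 -0.016 0.166 0 0 0 0;0.03 -0.016 0.166 -0.04 0 0 0;0.03 -0.016 0.166 -0.08 0 0 0;0.03 -0.016 0.166 -0.1 0 0 0;0.03 -0.016 0.166 -0.108 0 0 0;0.03 -0.016 0.166 -0.116 0 0 0;0.03 -0.016 0.166 -0.116 0 0 0;0.03 -0.016 0.166 -0.116 0 0 0'
python3 - <<'E'
from h import *
s=snap('wrist');save(s,'w5.png')
E
```

```text
clock: 4.82
tcp_pos: [0.4609, 0.1312, 0.0043]
tcp_rot: [-0.0, 0.98, -0.197, 0.001]
force: [-0.0, -0.7, -0.4]
gripper_width: 0.0372
```

View pics/w5.png

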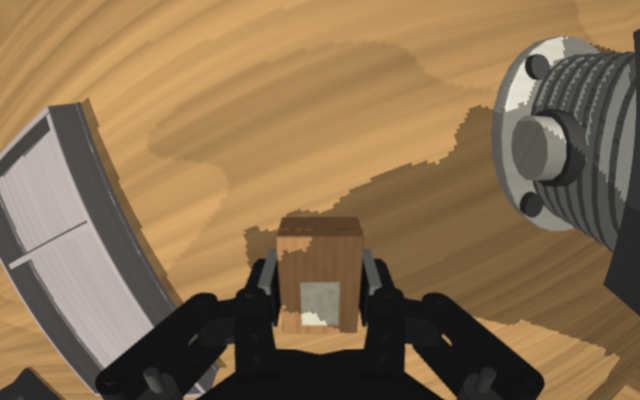

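```bash
python3 -m crank '0.03 0 0 -0.001 0 0 0;0.055 0 0 -0.001 0 0 0;0.055 0 0 -0.001 0 0 0;0.055 0 0 0 0 0 0;0.055 0 0 0.04 0 0 0;0.055 0 0 0.08 0 0 0;0.055 0 0 0.12 0 0 0;0.055 0 0 0.16 0 0 0;0.05 0 -0.165 0.236 0 0 4.7;0.05 0 -0.165 0.236 0 0 4.7;0.05 0 -0.165 0.236 0 0 4.7;0.05 0 -0.165 0.236 0 0 4.7;0.05 0 -0.165 0.236 0 0 4.7;0.05 0 -0.165 0.236 0 0 4.7;0.05 0 -0.165 0.236 0 0 4.7;0.05 0 -0.165 0.236 0 0 4.7'
cat > heads.py <<'E'
from h import *
import sys
s=snap('wrist');P=cloud(s);print(s['st']['tcp_pos'])
z=P[...,2];xy=P[...,:2]
near=(np.hypot(P[...,0]-.474,P[...,1]+.033)<.075)
m=(near&(z>.1245)&(z<.131)).astype(np.uint8)
m=cv2.morphologyEx(m,cv2.MORPH_CLOSE,np.ones((5,5),np.uint8))
n,l,st,c=cv2.connectedComponentsWithStats(m)
for i in range(1,n):
    if st[i,4]<25: continue
    # outline's enclosing circle centre -> ray on the head's top
    ct=cv2.findContours((l==i).astype(np.uint8),cv2.RETR_EXTERNAL,cv2.CHAIN_APPROX_NONE)[0][0]
    (u,v),r=cv2.minEnclosingCircle(ct);w=onz(s,u,v,.128)
    q=P[(l==i)];q=q[np.isfinite(q[:,0])];b=cv2.minAreaRect(q[:,:2].astype(np.float32)*1000)
    print(st[i,4],(round(u),round(v)),w.round(4),'pts',np.round(b[0],1),np.round(b[1],1))
save(s,sys.argv[1])
E
python3 heads.py w6.png
```

```text
clock: 6.2
tcp_pos: [0.4596, -0.0328, 0.239]
tcp_rot: [-0.0, 0.988, -0.156, -0.0]
force: [1.1, -0.1, -0.3]
gripper_width: 0.05
[ 0.45957568 -0.03280253  0.23898219]
180 (290, 136) [ 0.5181 -0.0265  0.128 ] pts [518.4 -26.4] [11.7 12.4]
178 (338, 136) [ 0.5058 -0.064   0.128 ] pts [505.5 -64.5] [12.  11.9]
152 (292, 226) [ 0.443  -0.0018  0.128 ] pts [441.5  -0.7] [11.9 14.7]
155 (337, 226) [ 0.4307 -0.0397  0.128 ] pts [429.4 -39.6] [11.9 12.8]
```

View pics/w6.png

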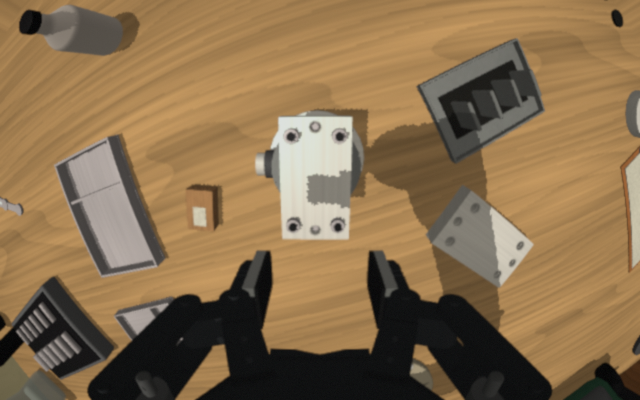

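The box is now on the bench at (202,207), and all four heads measure within 1 mm of the nominal pattern. I'll pick screw A, the head at (290,136).

```bash
python3 -m crank '0.026 0.0587 0.0062 -0.04 0 0 0;0.026 0.0587 0.0062 -0.08 0 0 0;0.026 0.0587 0.0062 -0.1 0 0 0;0.026 0.0587 0.0062 -0.112 0 0 0;0.026 0.0587 0.0062 -0.117 0 0 0;0.026 0.0587 0.0062 -0.117 0 0 0;0.026 0.0587 0.0062 -0.117 0 0 0;0.005 0.0587 0.0062 -0.117 0 0 0;0.005 0.0587 0.0062 -0.117 0 0 0;0.005 0.0587 0.0062 -0.117 0 0 0;0.005 0.0587 0.0062 -0.117 0 0 0;0.005 0.0587 0.0062 -0.117 0 0 0' 40
python3 - <<'E'
from h import *
s=snap('wrist');save(s,'w7.png',(200,100,440,300),2.5)
E
```

```text
clock: 7.25
tcp_pos: [0.5191, -0.0277, 0.1235]
tcp_rot: [-0.0, 0.988, -0.156, 0.001]
force: [-1.5, 1.5, 6.3]
gripper_width: 0.0093
```

View pics/w7.png

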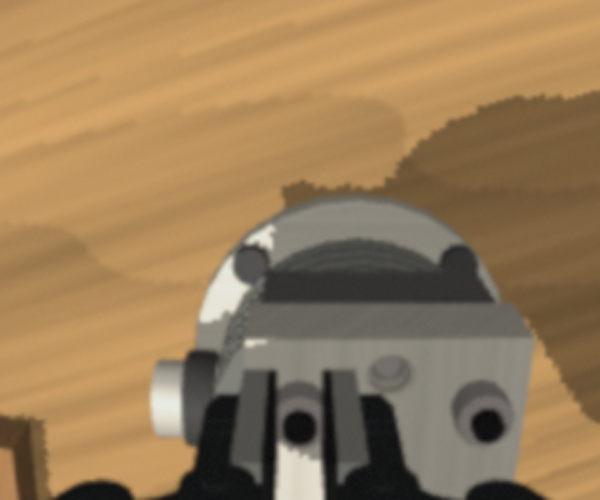

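```bash
python3 -m crank '0.005 0.0 0.0 0.0 0 0 0;0.005 0.0 0.0 0.00 0 0 0;0.005 0.0 0.0 0.003 0 0 0;0.005 0.0 0.0 0.008 0 0 0;0.005 0 0 0.02 0 0 0;0.005 0 0 0.04 0 0 0;0.005 0 0 0.05 0 0 0;0.005 0 0 0.05 0 0 0'
python3 - <<'E'
from h import *
s=snap('wrist');save(s,'w8.png',(200,100,440,300),2.5)
E
```

```text
clock: 7.97
tcp_pos: [0.5203, -0.028, 0.1755]
tcp_rot: [-0.0, 0.988, -0.156, 0.003]
force: [-0.0, 0.3, -0.3]
gripper_width: 0.0095
```

View pics/w8.png

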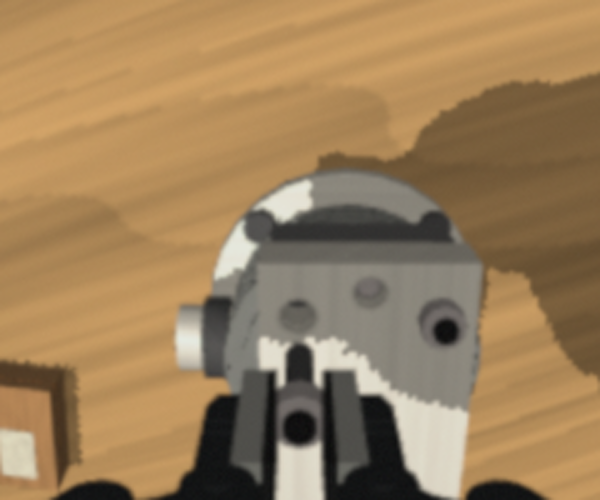

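```bash
python3 -m crank '0.005 -0.04 0.15 0.02 0 0 0;0.005 -0.04 0.15 0.02 0 0 0;0.005 -0.04 0.15 0.02 0 0 0;0.005 -0.04 0.15 0.02 0 0 0;0.005 -0.076 0.298 0.02 0 0 0;0.005 -0.076 0.298 0.02 0 0 0;0.005 -0.076 0.298 0.02 0 0 0;0.005 -0.076 0.298 0.02 0 0 0;0.005 -0.076 0.298 0.02 0 0 0;0.005 -0.076 0.298 0.02 0 0 0'
cat > tray.py <<'E'
from h import *
import sys
s=snap(sys.argv[1]);P=cloud(s);z=P[...,2]
m=(z>.022)&(z<.032)&(P[...,0]>.33)&(P[...,0]<.7)&(P[...,1]>.17)&(P[...,1]<.45)
m=m.astype(np.uint8);n,l,st,c=cv2.connectedComponentsWithStats(cv2.dilate(m,np.ones((5,5),np.uint8)))
i=1+np.argmax(st[1:,4]);q=P[(l==i)&(m>0)]
r=cv2.minAreaRect(q[:,:2].astype(np.float32)*1000);print('tray',np.round(r[0],1),np.round(r[1],1),round(r[2],1),s['st']['tcp_pos'])
save(s,sys.argv[2])
E
python3 tray.py wrist w9.png; python3 tray.py top t2.png
```

```text
clock: 8.85
tcp_pos: [0.4411, 0.2719, 0.1914]
tcp_rot: [0.0, 0.988, -0.154, -0.001]
force: [1.0, -1.0, -0.4]
gripper_width: 0.0094
tray [505.6 294.1] [130.8 201.2] 86.5 [0.44105926 0.27190454 0.19140137]
tray [506.  296.1] [130.8 199.7] 86.5 [0.44201509 0.27003462 0.19132909]
```

View pics/w9.png

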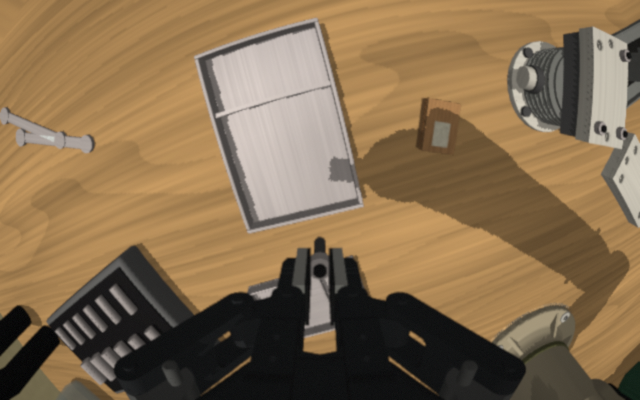

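```bash
python3 -m crank '0.005 0 0 -0.04 0 0 0;0.005 0 0 -0.08 0 0 0;0.005 0 0 -0.12 0 0 0;0.005 0 0 -0.14 0 0 0;0.005 0 0 -0.147 0 0 0;0.005 0 0 -0.147 0 0 0;0.005 0 0 -0.147 0 0 0;0.03 0 0 -0.147 0 0 0;0.03 0 0 -0.147 0 0 0;0.03 0 0 -0.147 0 0 0;0.03 0 0 -0.147 0 0 0;0.03 0 0 -0.1 0 0 0;0.03 0 0 -0.06 0 0 0;0.03 0 0 -0.02 0 0 0;0.03 0 0 0 0 0 0'
python3 - <<'E'
from h import *
s=snap('wrist');save(s,'w10.png');print(s['st']['tcp_pos'])
E
```

```text
clock: 10.2
tcp_pos: [0.4435, 0.2716, 0.1976]
tcp_rot: [-0.002, 0.988, -0.156, 0.002]
force: [0.3, 1.4, 0.7]
gripper_width: 0.0299
[0.44350873 0.27157451 0.19762208]
```

View pics/w10.png

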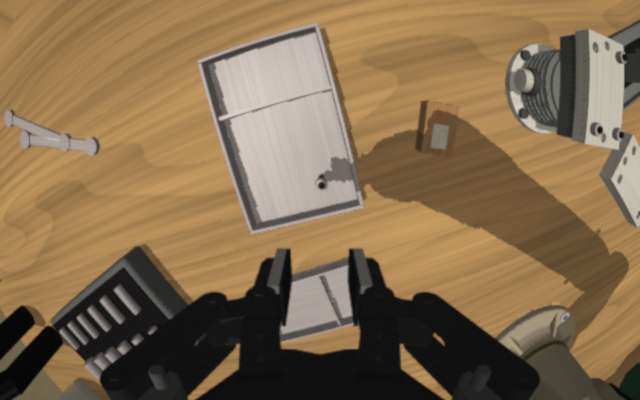

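```bash
python3 -m crank '0.026 0.0634 -0.3356 0 0 0 0;0.026 0.0634 -0.3356 0 0 0 0;0.026 0.0634 -0.3356 0 0 0 0;0.026 0.0634 -0.3356 0 0 0 0;0.026 0.0634 -0.3356 0 0 0 0;0.026 0.0634 -0.3356 0 0 0 0;0.026 0.0634 -0.3356 0 0 0 0;0.026 0.0634 -0.3356 0 0 0 0;0.026 0.0634 -0.3356 0 0 0 0;0.026 0.0634 -0.3356 -0.03 0 0 0;0.026 0.0634 -0.3356 -0.055 0 0 0;0.026 0.0634 -0.3356 -0.065 0 0 0;0.026 0.0634 -0.3356 -0.07 0 0 0;0.026 0.0634 -0.3356 -0.07 0 0 0;0.026 0.0634 -0.3356 -0.07 0 0 0;0.005 0.0634 -0.3356 -0.07 0 0 0;0.005 0.0634 -0.3356 -0.07 0 0 0;0.005 0.0634 -0.3356 -0.07 0 0 0;0.005 0.0634 -0.3356 -0.07 0 0 0;0.005 0.0634 -0.3356 -0.07 0 0 0'
python3 - <<'E'
from h import *
s=snap('wrist');save(s,'w11.png',(200,100,440,300),2.5);print(s['st']['force'])
E
```

```text
clock: 11.92
tcp_pos: [0.507, -0.0654, 0.1237]
tcp_rot: [-0.0, 0.988, -0.156, 0.001]
force: [-0.8, 0.6, 5.9]
gripper_width: 0.0095
[-0.76911656  0.62494277  5.8659209 ]
```

View pics/w11.png

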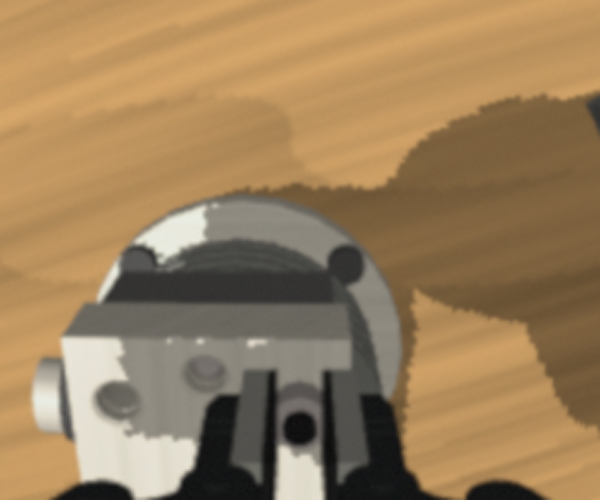

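```bash
python3 -m crank '0.005 0 0 0.005 0 0 0;0.005 0 0 0.03 0 0 0;0.005 0 0 0.06 0 0 0;0.005 0 0 0.07 0 0 0;0.005 -0.0634 0.37 0.07 0 0 0;0.005 -0.0634 0.37 0.07 0 0 0;0.005 -0.0634 0.37 0.07 0 0 0;0.005 -0.0634 0.37 0.07 0 0 0;0.005 -0.0634 0.37 0.07 0 0 0;0.005 -0.0634 0.37 0.07 0 0 0;0.005 -0.0634 0.37 0.07 0 0 0;0.005 -0.0634 0.37 0.07 0 0 0;0.005 -0.0634 0.37 0.07 0 0 0;0.005 -0.0634 0.37 0.07 0 0 0;0.005 -0.0634 0.37 0.07 0 0 0'
python3 tray.py top t3.png
python3 -m crank '0.005 0 0 -0.04 0 0 0;0.005 0 0 -0.08 0 0 0;0.005 0 0 -0.12 0 0 0;0.005 0 0 -0.14 0 0 0;0.005 0 0 -0.147 0 0 0;0.005 0 0 -0.147 0 0 0;0.005 0 0 -0.147 0 0 0;0.03 0 0 -0.147 0 0 0;0.03 0 0 -0.147 0 0 0;0.03 0 0 -0.147 0 0 0;0.03 0 0 -0.147 0 0 0;0.03 0 0 -0.1 0 0 0;0.03 0 0 -0.06 0 0 0;0.03 0 0 -0.02 0 0 0;0.03 0 0 0 0 0 0'
python3 - <<'E'
from h import *
s=snap('wrist');save(s,'w12.png');print(s['st']['tcp_pos'])
E
```

```text
clock: 13.22
tcp_pos: [0.4406, 0.3079, 0.1925]
tcp_rot: [-0.001, 0.988, -0.153, -0.0]
force: [1.0, -1.0, 0.2]
gripper_width: 0.0091
tray [506.1 296.3] [130.5 200.1] 86.6 [0.44063538 0.30785914 0.19245003]
clock: 14.52
tcp_pos: [0.4434, 0.306, 0.1977]
tcp_rot: [-0.002, 0.988, -0.156, 0.002]
force: [0.8, 1.3, 0.7]
gripper_width: 0.03
[0.44339614 0.30603537 0.19768749]
```

View pics/w12.png

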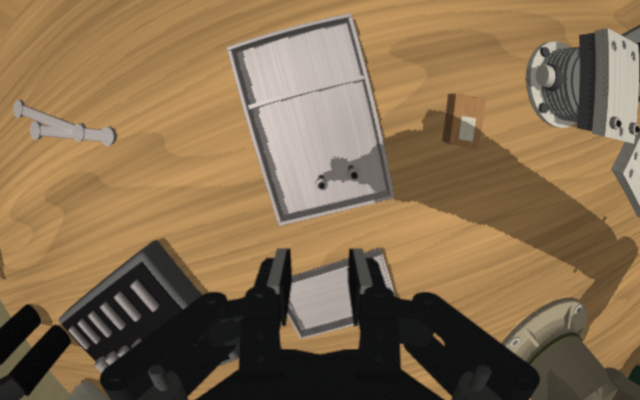

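Both dropped screws show in the wide compartment, at (322,182) and (353,174). Next is screw C.

```bash
python3 -m crank '0.026 0.0004 -0.3075 0 0 0 0;0.026 0.0004 -0.3075 0 0 0 0;0.026 0.0004 -0.3075 0 0 0 0;0.026 0.0004 -0.3075 0 0 0 0;0.026 0.0004 -0.3075 0 0 0 0;0.026 0.0004 -0.3075 0 0 0 0;0.026 0.0004 -0.3075 0 0 0 0;0.026 0.0004 -0.3075 0 0 0 0;0.026 0.0004 -0.3075 0 0 0 0;0.026 0.0004 -0.3075 -0.03 0 0 0;0.026 0.0004 -0.3075 -0.055 0 0 0;0.026 0.0004 -0.3075 -0.065 0 0 0;0.026 0.0004 -0.3075 -0.07 0 0 0;0.026 0.0004 -0.3075 -0.07 0 0 0;0.026 0.0004 -0.3075 -0.07 0 0 0;0.005 0.0004 -0.3075 -0.07 0 0 0;0.005 0.0004 -0.3075 -0.07 0 0 0;0.005 0.0004 -0.3075 -0.07 0 0 0;0.005 0.0004 -0.3075 -0.07 0 0 0;0.005 0.0004 -0.3075 -0.07 0 0 0'
python3 - <<'E'
from h import *
s=snap('wrist');save(s,'w13.png',(200,100,440,300),2.5)
E
```

```text
clock: 16.23
tcp_pos: [0.4439, -0.0028, 0.1235]
tcp_rot: [-0.0, 0.988, -0.156, 0.001]
force: [-0.6, 0.4, 6.2]
gripper_width: 0.0093
```

View pics/w13.png

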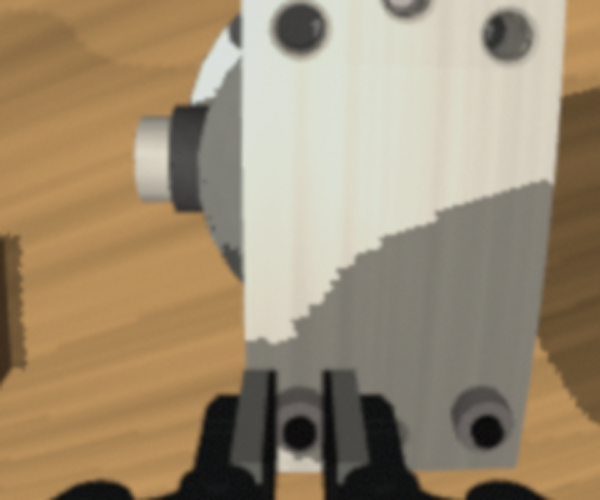

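```bash
python3 -m crank '0.005 0 0 0.005 0 0 0;0.005 0 0 0.03 0 0 0;0.005 0 0 0.06 0 0 0;0.005 0 0 0.07 0 0 0;0.005 0.042 0.275 0.07 0 0 0;0.005 0.042 0.275 0.07 0 0 0;0.005 0.042 0.275 0.07 0 0 0;0.005 0.042 0.275 0.07 0 0 0;0.005 0.042 0.275 0.07 0 0 0;0.005 0.042 0.275 0.07 0 0 0;0.005 0.042 0.275 0.07 0 0 0;0.005 0.042 0.275 0.07 0 0 0;0.005 0.042 0.275 0.07 0 0 0;0.005 0.042 0.275 0.07 0 0 0'
python3 tray.py top t4.png
python3 -m crank '0.005 0 0 -0.04 0 0 0;0.005 0 0 -0.08 0 0 0;0.005 0 0 -0.12 0 0 0;0.005 0 0 -0.14 0 0 0;0.005 0 0 -0.147 0 0 0;0.005 0 0 -0.147 0 0 0;0.005 0 0 -0.147 0 0 0;0.03 0 0 -0.147 0 0 0;0.03 0 0 -0.147 0 0 0;0.03 0 0 -0.147 0 0 0;0.03 0 0 -0.147 0 0 0;0.03 0 0 -0.1 0 0 0;0.03 0 0 -0.06 0 0 0;0.03 0 0 -0.02 0 0 0;0.03 0 0 0 0 0 0'
python3 - <<'E'
from h import *
s=snap('wrist');save(s,'w14.png');print(s['st']['tcp_pos'])
E
```

```text
clock: 17.45
tcp_pos: [0.485, 0.2713, 0.192]
tcp_rot: [0.0, 0.988, -0.156, -0.0]
force: [0.8, 0.1, -0.6]
gripper_width: 0.0094
tray [506.1 295.9] [130.2 199.5] 86.6 [0.4849865  0.27127614 0.19204635]
clock: 18.75
tcp_pos: [0.486, 0.2735, 0.1978]
tcp_rot: [-0.002, 0.988, -0.156, 0.002]
force: [-0.2, 1.0, 1.3]
gripper_width: 0.0298
[0.48595593 0.27347184 0.19779751]
```

View pics/w14.png

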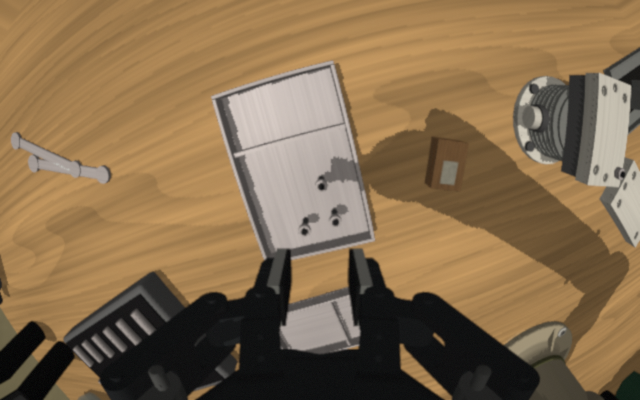

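Three screws are in the wide compartment, at (322,185), (335,217) and (305,228). The last is screw D.

```bash
python3 -m crank '0.026 -0.0543 -0.3131 0 0 0 0;0.026 -0.0543 -0.3131 0 0 0 0;0.026 -0.0543 -0.3131 0 0 0 0;0.026 -0.0543 -0.3131 0 0 0 0;0.026 -0.0543 -0.3131 0 0 0 0;0.026 -0.0543 -0.3131 0 0 0 0;0.026 -0.0543 -0.3131 0 0 0 0;0.026 -0.0543 -0.3131 0 0 0 0;0.026 -0.0543 -0.3131 0 0 0 0;0.026 -0.0543 -0.3131 -0.03 0 0 0;0.026 -0.0543 -0.3131 -0.055 0 0 0;0.026 -0.0543 -0.3131 -0.065 0 0 0;0.026 -0.0543 -0.3131 -0.07 0 0 0;0.026 -0.0543 -0.3131 -0.07 0 0 0;0.026 -0.0543 -0.3131 -0.07 0 0 0;0.005 -0.0543 -0.3131 -0.07 0 0 0;0.005 -0.0543 -0.3131 -0.07 0 0 0;0.005 -0.0543 -0.3131 -0.07 0 0 0;0.005 -0.0543 -0.3131 -0.07 0 0 0;0.005 -0.0543 -0.3131 -0.07 0 0 0'
python3 - <<'E'
from h import *
s=snap('wrist');save(s,'w15.png',(200,100,440,300),2.5)
E
```

```text
clock: 20.47
tcp_pos: [0.4316, -0.041, 0.1235]
tcp_rot: [-0.0, 0.988, -0.156, 0.001]
force: [-1.2, 0.7, 7.6]
gripper_width: 0.0095
```

View pics/w15.png

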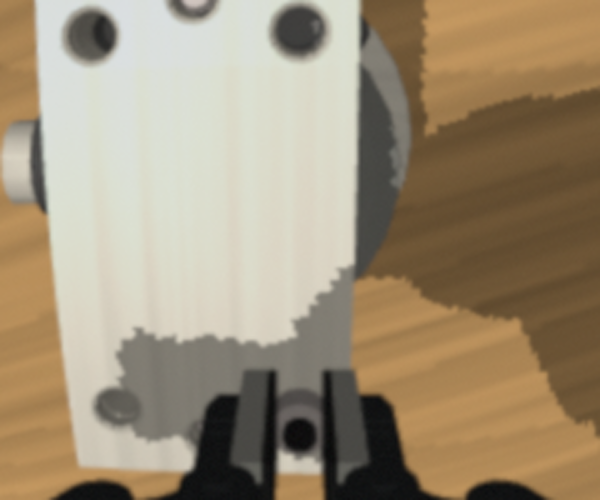

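```bash
python3 -m crank '0.005 0 0 0.005 0 0 0;0.005 0 0 0.03 0 0 0;0.005 0 0 0.06 0 0 0;0.005 0 0 0.07 0 0 0;0.005 0.054 0.35 0.07 0 0 0;0.005 0.054 0.35 0.07 0 0 0;0.005 0.054 0.35 0.07 0 0 0;0.005 0.054 0.35 0.07 0 0 0;0.005 0.054 0.35 0.07 0 0 0;0.005 0.054 0.35 0.07 0 0 0;0.005 0.054 0.35 0.07 0 0 0;0.005 0.054 0.35 0.07 0 0 0;0.005 0.054 0.35 0.07 0 0 0;0.005 0.054 0.35 0.07 0 0 0;0.005 0.054 0.35 0.07 0 0 0'
python3 tray.py top t5.png
python3 -m crank '0.005 0 0 -0.04 0 0 0;0.005 0 0 -0.08 0 0 0;0.005 0 0 -0.12 0 0 0;0.005 0 0 -0.14 0 0 0;0.005 0 0 -0.147 0 0 0;0.005 0 0 -0.147 0 0 0;0.005 0 0 -0.147 0 0 0;0.03 0 0 -0.147 0 0 0;0.03 0 0 -0.147 0 0 0;0.03 0 0 -0.147 0 0 0;0.03 0 0 -0.147 0 0 0;0.03 0 0 -0.1 0 0 0;0.03 0 0 -0.06 0 0 0;0.03 0 0 -0.02 0 0 0;0.03 0 0 0 0 0 0'
python3 - <<'E'
from h import *
s=snap('wrist');save(s,'w16.png');print(s['st']['tcp_pos'])
E
```

```text
clock: 21.77
tcp_pos: [0.4839, 0.3103, 0.1919]
tcp_rot: [-0.0, 0.988, -0.155, -0.001]
force: [0.1, -0.2, -1.3]
gripper_width: 0.0095
tray [506.  296.3] [131.2 200. ] 86.5 [0.48392193 0.31031146 0.1919364 ]
clock: 23.07
tcp_pos: [0.4855, 0.3105, 0.1979]
tcp_rot: [-0.002, 0.988, -0.156, 0.002]
force: [-0.0, 1.9, 0.4]
gripper_width: 0.0297
[0.48547    0.31046666 0.19787749]
```

View pics/w16.png

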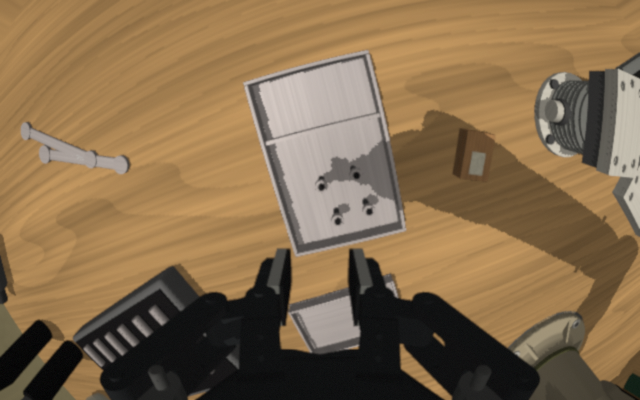

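All four screws are in the wide compartment, at (322,185), (355,173), (338,217) and (368,207). Before lifting the cover I'll fit the arm's kinematics, to check whether the tool can go horizontal at the rack.

```bash
cat > kin.py <<'E'
import numpy as np,itertools
from scipy.spatial.transform import Rotation as R
D=[([1.08007327,0.38406025,0.01637321,1.3709173,-0.00625402,1.38818735,-0.04649445],[0.25916947,-0.5683051,0.23049701],[-7.37184246e-04,9.77199279e-01,2.12322845e-01,-1.89375128e-04]),
([0.50431782,-0.13043678,-0.49706587,1.75934722,-0.0620499,1.49754476,-1.87156586],[0.39909666,-0.00809243,0.31110599],[1.14765133e-04,9.87531482e-01,-1.57421508e-01,-1.64025900e-04])]
def rot(q,s):
    ax='zyzyzyz';return [R.from_euler(a,k*v).as_matrix() for a,v,k in zip(ax,q,s)]
def ori(q,s,c):
    M=np.eye(3)
    for r in rot(q,s): M=M@r
    return M@R.from_euler('z',c).as_matrix()
def basis(q,s):
    # p = h z + cumulative link vectors (x,y,z each after j2..j3, j4/5, j6/7)
    rs=rot(q,s);M=np.eye(3);C=[]
    for r in rs: M=M@r;C.append(M)
    return C
if __name__=='__main__':
    from plant import bot
    st=bot.read_state();D.append((list(st['joint_positions']),list(st['tcp_pos']),list(st['tcp_rot'])))
    print(D[-1])
    best=[]
    for s in itertools.product([1,-1],repeat=7):
      for c in (0,np.pi/2,np.pi,-np.pi/2):
        e=0
        for q,p,t in D:
            e+=(R.from_matrix(ori(q,s,c)).inv()*R.from_quat([t[1],t[2],t[3],t[0]])).magnitude()
        best.append((e,s,c))
    best.sort(key=lambda b:b[0]);
    for b in best[:4]: print(b)
    s=best[0][1]
    A=[];y=[]
    for q,p,t in D:
        C=basis(q,s); # unknown: h, L1(z after j2), a1(x after j3), L2 (z after4), a2 (x after 5), L3(z after 6), a3
        A.append(np.stack([[0,0,1],C[1][:,2],C[2][:,0],C[3][:,2],C[4][:,0],C[5][:,2]],1));y+=list(p)
    A=np.vstack(A);sol,res,rk,sv=np.linalg.lstsq(A,np.array(y),rcond=None);print(sol,rk,sv,(A@sol-y).round(4))
E
python3 kin.py
```

```text
([np.float64(0.00038246943810963996), np.float64(0.40090247724104444), np.float64(-0.8202796742657835), np.float64(1.5340982676634511), np.float64(0.3012670061128933), np.float64(1.3262714185034414), np.float64(-2.734765114376834)], [np.float64(0.48667045415805765), np.float64(0.3114447050147075), np.float64(0.2009973505930165)], [np.float64(-0.0034071602284634706), np.float64(0.9877350761397437), np.float64(-0.1560469077496881), np.float64(0.004144056485237591)])
(8.556254897173682e-09, (-1, 1, -1, 1, -1, 1, -1), 1.5707963267948966)
(0.025304856100161123, (-1, -1, -1, -1, -1, -1, -1), 1.5707963267948966)
(0.7336497305604557, (-1, -1, -1, -1, 1, -1, -1), 1.5707963267948966)
(0.7391418491970856, (-1, 1, -1, 1, 1, 1, -1), 1.5707963267948966)
[ 1.04776376  0.51449997 -0.01029546  0.48691919  0.2125733   1.00042069] 6 [3.44072574 2.44149197 0.39522943 0.19559154 0.07767918 0.00518921] [ 0.0275  0.0169 -0.0004  0.0016  0.033  -0.0026 -0.0025  0.0046  0.003 ]
```

```bash
cat > log.py <<'E'
import json
from plant import bot
s=bot.read_state()
open('log.jsonl','a').write(json.dumps([list(map(float,s['joint_positions'])),list(map(float,s['tcp_pos'])),list(map(float,s['tcp_rot']))])+'\n')
print('q',s['joint_positions'].round(3),'p',s['tcp_pos'].round(4),'F',s['force'].round(1))
E
python3 log.py
python3 -m crank '0.03 0 0 0.04 0 0 0;0.03 0 0 0.08 0 0 0;0.03 0 -0.2 0.1 0 0 0;0.03 0 -0.2 0.1 0 0 0;0.03 0 -0.2 0.1 0 0 0;0.03 0 -0.2 0.1 0 0 0;0.03 0 -0.2 0.1 0 0 0'; python3 log.py
python3 -m crank '0.03 0 -0.2 0.08 0 0 -20;0.03 0 -0.2 0.08 0 0 -20;0.03 0 -0.2 0.08 0 0 -20;0.03 0 -0.2 0.08 0 0 -20;0.03 0 -0.2 0.08 0 0 -20;0.03 0 -0.2 0.08 0 0 -20;0.03 0 -0.2 0.08 0 0 -20' >/dev/null; python3 log.py
python3 -m crank '0.03 0 0 0 30 0 0;0.03 0 0 0 30 0 0;0.03 0 0 0 30 0 0;0.03 0 0 0 30 0 0;0.03 0 0 0 30 0 0;0.03 0 0 0 30 0 0'>/dev/null; python3 log.py
python3 -m crank '0.03 0 0 0 -30 30 0;0.03 0 0 0 -30 30 0;0.03 0 0 0 -30 30 0;0.03 0 0 0 -30 30 0;0.03 0 0 0 -30 30 0;0.03 0 0 0 -30 30 0;0.03 0 0 0 -30 30 0'; python3 log.py
python3 - <<'E'
from h import *
s=snap('top');P=cloud(s);z=P[...,2]
m=(z>.011)&(z<.02)&(P[...,0]>.37)&(P[...,0]<.62)&(P[...,1]<-.16)&(P[...,1]>-.4)
m=m.astype(np.uint8);n,l,st,c=cv2.connectedComponentsWithStats(m)
for i in range(1,n):
    if st[i,4]>60:
        q=P[l==i];print(st[i],cv2.minAreaRect(q[:,:2].astype(np.float32)*1000))
m=(z>.05)&(z<.066)&(P[...,0]>.42)&(P[...,0]<.56)&(P[...,1]<-.19)&(P[...,1]>-.36)
m=m.astype(np.uint8);n,l,st,c=cv2.connectedComponentsWithStats(m)
for i in range(1,n):
    if st[i,4]>4:
        q=P[l==i];print('tongue',st[i],cv2.minAreaRect(q[:,:2].astype(np.float32)*1000))
save(s,'t6.png',(350,150,470,270),5)
E
```

```text
q [ 0.     0.401 -0.82   1.534  0.301  1.326 -2.735] p [0.4867 0.3114 0.201 ] F [1.2 1.4 4.2]
clock: 23.7
tcp_pos: [0.4844, 0.1059, 0.2929]
tcp_rot: [0.0, 0.988, -0.157, 0.001]
force: [1.0, -0.4, -0.4]
gripper_width: 0.03
q [ 0.414  0.137 -0.767  1.58   0.097  1.462 -2.244] p [0.4844 0.1059 0.2929] F [ 1.  -0.4 -0.4]
q [ 0.647  0.103 -0.57   1.423  0.056  1.63  -2.157] p [ 0.4847 -0.095   0.3733] F [-0.   0.4  0.3]
q [ 0.849  0.244 -0.492  1.379 -0.379  1.732 -1.906] p [ 0.4842 -0.0924  0.3703] F [-0.7  0.4 -0.8]
clock: 25.37
tcp_pos: [0.4834, -0.0898, 0.3567]
tcp_rot: [0.039, 0.904, -0.367, -0.215]
force: [1.1, 0.1, -1.4]
gripper_width: 0.0299
q [ 0.122  0.413  0.027  1.131 -0.039  2.038 -2.204] p [ 0.4834 -0.0898  0.3567] F [ 1.1  0.1 -1.4]
tongue [425 203   4  12  29] ((499.39178466796875, -318.28985595703125), (34.45962142944336, 6.71012020111084), 11.4024658203125)
```

View pics/t6.png

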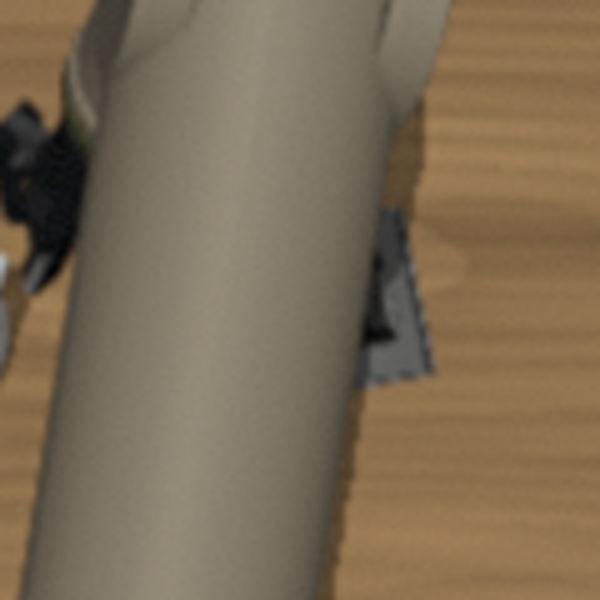

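```bash
cat > fit.py <<'E'
import json,numpy as np
from kin import *
from scipy.optimize import least_squares
D2=D+[tuple(json.loads(l)) for l in open('log.jsonl')]
s=(-1,1,-1,1,-1,1,-1);c=np.pi/2
def J(q):
    C=basis(q,s);b=[np.array([0,0,1.])]
    for i in (0,2,4): b+=[C[i][:,0],C[i][:,1]]
    b+=[C[1][:,2],C[3][:,2],C[5][:,2],C[5][:,0],C[5][:,1]]
    return np.stack(b,1)
A=np.vstack([J(q) for q,_,_ in D2]);y=np.concatenate([p for _,p,_ in D2])
lam=1e-4
sol=np.linalg.lstsq(np.vstack([A,lam*np.eye(A.shape[1])]),np.concatenate([y,np.zeros(A.shape[1])]),rcond=None)[0]
if __name__=='__main__':
    print('h',sol[0],'c0',sol[1:3],'c2',sol[3:5],'c4',sol[5:7],'L',sol[7:10],'t',sol[10:]);print(np.abs(A@sol-y).max(),len(D2),np.linalg.svd(A)[1].round(4))
lo=np.array([-2.95,-.25,-1.52,.18,-1.44,.02,-3.01]);hi=np.array([2.95,2.06,1.56,2.33,4.58,2.06,3.01])
def fk(q): return J(q)@sol,ori(q,s,c)
def ik(p,M,q0):
    f=lambda q:np.concatenate([(fk(q)[0]-p)*10,R.from_matrix(fk(q)[1].T@M).as_rotvec(),1e-3*(q-(lo+hi)/2)])
    r=least_squares(f,np.clip(q0,lo+.03,hi-.03),bounds=(lo+.02,hi-.02))
    a,b=fk(r.x);return r.x,np.linalg.norm(a-p),R.from_matrix(b.T@M).magnitude()
def pts(q):
    "elbow, wrist"
    C=basis(q,s);h=np.array([0,0,sol[0]]);e=h+C[0][:,:2]@sol[1:3]+C[1][:,2]*sol[7]+C[2][:,:2]@sol[3:5];w=e+C[3][:,2]*sol[8]+C[4][:,:2]@sol[5:7];return e,w
E
python3 fit.py
```

```text
h 0.2517999914044328 c0 [ 6.48952041e-09 -1.79999983e-02] c2 [ 2.82978361e-08 -1.35000034e-02] c4 [-2.95707470e-09 -1.75047239e-04] L [0.45565228 0.46126577 0.35939037] t [ 5.05645494e-09 -1.75047239e-04]
8.38440461503609e-09 7 [5.2426 5.2198 5.2116 0.84   0.7538 0.4995 0.4685 0.352  0.3125 0.3085
 0.2213 0.    ]
```

```bash
cat > ikt.py <<'E'
from fit import *
a=np.radians(12);rx=np.array([np.cos(a),np.sin(a),0]);ry=np.array([-np.sin(a),np.cos(a),0]);rc=np.array([.493,-.276,0])
rng=np.random.default_rng(0)
for sy in (1,-1):
  for slot in (-.034,0,.034):
    for d in (0.0,.035):
      for tilt in (90,82):
       best=None
       for fl in (1,-1):
        t=sy*ry*np.sin(np.radians(tilt))+np.array([0,0,-np.cos(np.radians(tilt))]); yy=fl*rx; xx=np.cross(yy,t); M=np.stack([xx,yy,t],1)
        p=rc+slot*ry+np.array([0,0,.064+d])+.019*t
        for k in range(12):
            q,e,er=ik(p,M,rng.uniform(lo,hi))
            if best is None or e+er<best[0]: best=(e+er,e,er,fl,q)
       print('dir',sy,'slot',slot,'d',d,'tilt',tilt,'err',round(best[1],4),round(np.degrees(best[2]),1),'fl',best[3],best[4].round(2),'wrist',pts(best[4])[1].round(2) if best[0]<.01 else '')
E
time python3 ikt.py
```

```text
dir 1 slot -0.034 d 0.0 tilt 90 err 0.0043 10.7 fl -1 [ 1.24  1.57 -1.11  0.81 -0.07  2.04 -2.72] wrist 
dir 1 slot -0.034 d 0.0 tilt 82 err 0.0029 7.2 fl -1 [ 1.19  1.47 -0.98  0.81 -0.07  2.04 -2.62] wrist 
dir 1 slot -0.034 d 0.035 tilt 90 err 0.0042 10.6 fl -1 [ 1.27  1.56 -1.18  0.84 -0.06  2.04 -2.79] wrist 
dir 1 slot -0.034 d 0.035 tilt 82 err 0.0031 7.6 fl -1 [ 1.22  1.45 -1.05  0.83 -0.07  2.04 -2.69] wrist 
dir 1 slot 0 d 0.0 tilt 90 err 0.0026 6.4 fl -1 [ 1.23  1.58 -1.12  0.87 -0.06  2.04 -2.72] wrist 
dir 1 slot 0 d 0.0 tilt 82 err 0.0012 3.0 fl 1 [ 1.17  1.48 -1.    0.87 -0.07  2.04  0.51] wrist 
dir 1 slot 0 d 0.035 tilt 90 err 0.0026 6.3 fl 1 [ 1.26  1.56 -1.19  0.9  -0.06  2.04  0.35] wrist 
dir 1 slot 0 d 0.035 tilt 82 err 0.0014 3.4 fl 1 [ 1.2   1.45 -1.07  0.89 -0.06  2.04  0.45] wrist 
dir 1 slot 0.034 d 0.0 tilt 90 err 0.0009 2.1 fl 1 [ 1.21  1.58 -1.12  0.92 -0.06  2.04  0.42] wrist 
dir 1 slot 0.034 d 0.0 tilt 82 err 0.0 0.0 fl 1 [ 1.16  1.45 -0.95  0.94 -0.11  2.02  0.54] wrist [ 0.56 -0.57  0.11]
dir 1 slot 0.034 d 0.035 tilt 90 err 0.0008 2.0 fl 1 [ 1.24  
[... 906 characters left out ...]
fl -1 [-0.29  0.85  0.09  2.12  1.54  1.51  1.75] wrist [0.42 0.06 0.1 ]
dir -1 slot 0 d 0.035 tilt 82 err 0.0 0.0 fl 1 [-0.2   0.73 -0.01  2.15  1.54  1.44 -1.3 ] wrist [0.42 0.05 0.15]
dir -1 slot 0.034 d 0.0 tilt 90 err 0.0 0.0 fl -1 [-0.31  0.94  0.03  2.08  1.48  1.56  1.69] wrist [0.41 0.09 0.06]
dir -1 slot 0.034 d 0.0 tilt 82 err 0.0 0.0 fl -1 [-0.26  0.82 -0.02  2.12  1.48  1.46  1.77] wrist [0.42 0.09 0.11]
dir -1 slot 0.034 d 0.035 tilt 90 err 0.0 0.0 fl -1 [-0.31  0.85  0.02  2.12  1.48  1.57  1.75] wrist [0.41 0.09 0.1 ]
dir -1 slot 0.034 d 0.035 tilt 82 err 0.0 0.0 fl 1 [-0.26  0.73 -0.02  2.15  1.47  1.47 -1.31] wrist [0.42 0.09 0.15]
real	8m50.261s
user	8m33.456s
sys	0m0.292s
```

```bash
cat > path.py <<'E'
from fit import *
import json
q=np.array(json.loads(open('log.jsonl').read().splitlines()[1])[0])
def step(p,M,q0):
    f=lambda q:np.concatenate([(fk(q)[0]-p)*10,R.from_matrix(fk(q)[1].T@M).as_rotvec(),3e-3*(q-q0)])
    r=least_squares(f,np.clip(q0,lo+.03,hi-.03),bounds=(lo+.02,hi-.02),max_nfev=60);a,b=fk(r.x);return r.x,np.linalg.norm(a-p),np.degrees(R.from_matrix(b.T@M).magnitude())
def down(yaw): # yaw of tool x
    a=np.radians(yaw);x=np.array([np.cos(a),np.sin(a),0]);z=np.array([0,0,-1.]);return np.stack([x,np.cross(z,x),z],1)
if __name__=='__main__':
  for X,Y,yaw in ((.66,.13,0),(.70,.13,0),(.68,.15,8),(.7,-.13,-10)):
    qq=q
    for nm,p,M in [('grasp',(.5067,-.0439,.09),down(-18)),('up',(.5067,-.0439,.25),down(-18))]+[('tilt%d'%t,(.5067+(X+.0-.5067)*t/90,-.0439+(Y+.0439)*t/90,.28),R.from_rotvec(np.radians(-t)*np.array([-np.sin(np.radians(yaw)),np.cos(np.radians(yaw)),0])).as_matrix()@down(yaw)) for t in (15,30,45,60,75,90)]+[('low',(X,Y,.092),None)]:
        if M is None: M=Ml
        qq,e,er=step(np.array(p),M,qq);Ml=M
        print(nm,round(e,4),round(er,2),qq.round(2),'el',pts(qq)[0].round(2),'wr',pts(qq)[1].round(2))
    print()
E
time timeout 500 python3 path.py
python3 - <<'E'
from h import *
s=snap('top');P=cloud(s);z=P[...,2]
for nm,b,l in(('bottle',(240,105,285,145),.03),('jar',(295,95,335,130),.03),('driver',(365,85,400,155),.008),('box',(285,180,310,200),.01)):
    q=P[b[1]:b[3],b[0]:b[2]].reshape(-1,3);q=q[q[:,2]>l];print(nm,len(q),np.nanmin(q,0).round(3),np.nanmax(q,0).round(3)) if len(q) else None
save(s,'t7.png')
E
```

```text
grasp 0.0 0.0 [ 0.58  0.33 -0.65  1.85  0.23  1.05 -2.05] el [ 0.11 -0.11  0.68] wr [ 0.51 -0.04  0.45]
up 0.0 0.0 [ 0.62  0.18 -0.67  1.63  0.11  1.38 -1.95] el [ 0.06 -0.07  0.7 ] wr [ 0.51 -0.04  0.61]
tilt15 0.0 0.0 [ 0.63 -0.01 -0.66  1.76 -0.    1.13 -1.6 ] el [-0.01 -0.02  0.71] wr [ 0.44 -0.01  0.63]
tilt30 0.0 0.0 [ 0.61 -0.16 -0.64  1.94 -0.1   0.8  -1.57] el [-0.07  0.01  0.7 ] wr [0.38 0.01 0.59]
tilt45 0.0 0.0 [ 0.4  -0.23 -0.53  2.13  0.01  0.43 -1.74] el [-0.1   0.01  0.7 ] wr [0.33 0.04 0.53]
tilt60 0.0003 1.16 [ 0.55 -0.23 -0.77  2.27  1.18  0.09 -2.99] el [-0.1   0.03  0.7 ] wr [0.3  0.07 0.47]
tilt75 0.0037 15.67 [ 0.95 -0.23 -1.16  2.2   1.15  0.04 -2.99] el [-0.07  0.06  0.7 ] wr [0.33 0.09 0.47]
tilt90 0.0073 30.41 [ 1.24 -0.23 -1.47  2.13  1.13  0.04 -2.99] el [-0.05  0.08  0.7 ] wr [0.35 0.12 0.47]
low 0.0003 1.03 [ 0.88  2.04 -1.32  2.29  3.62  1.44 -2.99] el [ 0.24 -0.32  0.03] wr [0.3  0.13 0.1 ]

grasp 0.0 0.0 [ 0.58  0.33 -0.65  1.85  0.23  1.05 -2.05] el [ 0.11 -0.11  0.68] wr [ 0.51 -0.04  0.45]
up 0.0 0.0 [ 0.62  0.18 -0.67  1.63  0.11  1.38 -1.95] el 
[... 2169 characters left out ...]
09 -0.04  0.41 -1.64] el [-0.07  0.02  0.7 ] wr [ 0.35 -0.04  0.53]
tilt60 0.0004 1.36 [ 0.58 -0.13 -0.49  2.22  1.33  0.04 -2.99] el [-0.06  0.    0.7 ] wr [ 0.33 -0.05  0.47]
tilt75 0.0042 16.27 [ 0.4  -0.05 -0.29  2.16  1.38  0.04 -2.99] el [-0.03 -0.02  0.71] wr [ 0.36 -0.07  0.47]
tilt90 0.0067 30.09 [ 1.56  0.4  -1.5   2.06  1.79  0.16 -2.99] el [-0.02 -0.19  0.67] wr [ 0.39 -0.13  0.46]
low 0.0 0.05 [ 1.44  2.04 -1.35  2.23  3.56  0.99 -2.99] el [ 0.03 -0.4   0.03] wr [ 0.35 -0.07  0.09]

bottle 375 [0.715 0.164 0.03 ] [0.771 0.22  0.167]
jar 358 [0.757 0.004 0.03 ] [0.816 0.064 0.082]
driver 1964 [ 0.563 -0.136  0.008] [ 0.753 -0.058  0.734]
real	0m10.306s
user	0m10.213s
sys	0m0.162s
```

View pics/t7.png

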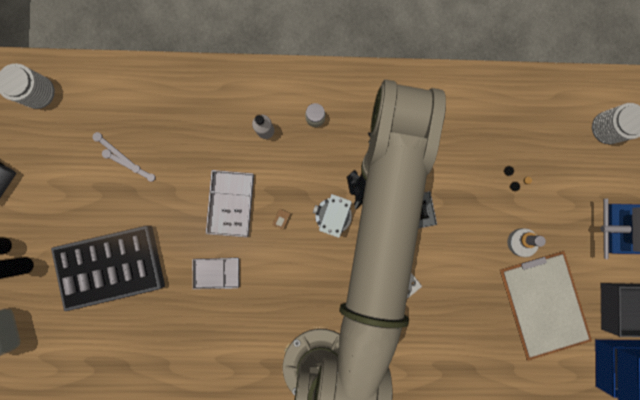

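```bash
cat > path2.py <<'E'
from path import *
for X,Y in ((.64,-.05),(.62,0.0)):
 for g,y0,turn in (((.5067,-.0439),-18,-72),((.4419,-.0229),-18,108),((.5067,-.0439),162,-72),((.4419,-.0229),162,108)):
    qq=q if y0==-18 else q+np.array([0,0,0,0,0,0,3.1416])
    print(X,Y,g,y0,turn)
    seq=[('grasp',(*g,.09),down(y0)),('up',(*g,.28),down(y0))]
    for k in (.25,.5,.75,1): seq.append(('yaw',(g[0]+(X-g[0])*k,g[1]+(Y-g[1])*k,.28),down(y0+turn*k)))
    for t in (15,30,45,60,75,90): seq.append(('tilt%d'%t,(X,Y,.28),R.from_euler('x',-t,degrees=True).as_matrix()@down(y0+turn)))
    seq.append(('low',(X,Y,.09),seq[-1][2]))
    for nm,p,M in seq:
        qq,e,er=step(np.array(p),M,qq)
        if nm in('grasp','tilt45','tilt90','low') or e+er>.1: print(nm,round(e,4),round(er,2),qq.round(2),'el',pts(qq)[0].round(2),'wr',pts(qq)[1].round(2))
E
timeout 500 python3 path2.py
```

```text
0.64 -0.05 (0.5067, -0.0439) -18 -72
grasp 0.0 0.0 [ 0.58  0.33 -0.65  1.85  0.23  1.05 -2.05] el [ 0.11 -0.11  0.68] wr [ 0.51 -0.04  0.45]
tilt45 0.0 0.0 [-1.07  0.93  1.39  1.35 -0.13  1.42 -2.99] el [0.19 0.3  0.54] wr [0.64 0.2  0.53]
tilt75 0.0004 4.44 [-1.16  1.33  1.54  1.38 -0.05  1.37 -2.99] el [0.19 0.39 0.37] wr [0.64 0.29 0.38]
tilt90 0.0006 9.38 [-1.17  1.48  1.54  1.39  0.04  1.36 -2.99] el [0.19 0.41 0.31] wr [0.64 0.31 0.3 ]
low 0.0019 12.59 [-1.22  1.83  1.54  1.44 -0.32  1.28 -2.99] el [0.17 0.41 0.15] wr [0.62 0.31 0.12]
0.64 -0.05 (0.4419, -0.0229) -18 108
grasp 0.0 0.0 [ 0.61  0.18 -0.68  2.01  0.13  1.   -2.02] el [ 0.06 -0.07  0.7 ] wr [ 0.44 -0.02  0.45]
tilt45 0.0 0.0 [ 0.05  0.59 -0.64  1.28  1.    1.81 -0.56] el [ 0.26 -0.04  0.62] wr [0.64 0.2  0.53]
tilt90 0.0 0.0 [-0.39  0.85 -0.17  1.36  1.35  2.04 -0.72] el [0.33 0.1  0.55] wr [0.64 0.31 0.28]
low 0.0 0.0 [-0.38  1.15 -0.18  1.3   1.3   1.98 -0.96] el [0.4  0.13 0.44] wr [0.64 0.31 0.09]
0.64 -0.05 (0.5067, -0.0439) 162 -72
grasp 0.0 0.0 [ 0.61  0.33 -0.69  1.84  0.24  1.05  1.08] el [ 0.11 -0.11  0.6
[... 2009 characters left out ...]
0.39  1.3   0.86  1.78 -0.57] el [0.24 0.01 0.64] wr [0.62 0.25 0.53]
tilt90 0.0 0.0 [-0.54  0.85 -0.04  1.35  1.23  2.04 -0.72] el [0.31 0.15 0.55] wr [0.62 0.36 0.28]
low 0.0 0.0 [-0.53  1.15 -0.06  1.28  1.16  1.96 -0.96] el [0.37 0.18 0.44] wr [0.62 0.36 0.09]
0.62 0.0 (0.4419, -0.0229) 162 108
grasp 0.0 0.0 [ 0.65  0.19 -0.72  2.    0.15  1.    1.11] el [ 0.06 -0.08  0.7 ] wr [ 0.44 -0.02  0.45]
tilt45 0.0 0.0 [-0.    0.6  -0.69  1.29  0.99  1.87  2.5 ] el [ 0.27 -0.03  0.62] wr [0.62 0.25 0.53]
tilt90 0.0 0.0 [-0.54  0.85 -0.04  1.35  1.23  2.04  2.42] el [0.31 0.15 0.55] wr [0.62 0.36 0.28]
low 0.0 0.0 [-0.53  1.15 -0.06  1.28  1.16  1.96  2.18] el [0.37 0.18 0.44] wr [0.62 0.36 0.09]
```

```bash
cat > go.py <<'E'
import sys
from path import down
from fit import *
from plant import bot
def delta(p,M):
    st=bot.read_state();t=st['tcp_rot'];R0=R.from_quat([t[1],t[2],t[3],t[0]])
    rv=(R.from_matrix(M)*R0.inv()).as_rotvec(degrees=True)
    print('shift',(np.array(p)-st['tcp_pos']).round(4),'rot',rv.round(2))
E
python3 -c "
from go import *
delta((.4419,-.0229,.2),down(-18.1))"
```

```text
shift [-0.0415  0.0655 -0.1557] rot [  0.76 -25.56  25.65]
```

```bash
python3 -m crank '0.08 -0.0415 0.0655 -0.05 0.76 -25.56 25.65;0.08 -0.0415 0.0655 -0.05 0.76 -25.56 25.65;0.08 -0.0415 0.0655 -0.05 0.76 -25.56 25.65;0.08 -0.0415 0.0655 -0.05 0.76 -25.56 25.65;0.08 -0.0415 0.0655 -0.05 0.76 -25.56 25.65;0.08 -0.0415 0.0655 -0.05 0.76 -25.56 25.65;0.08 -0.0415 0.0655 -0.156 0.76 -25.56 25.65;0.08 -0.0415 0.0655 -0.156 0.76 -25.56 25.65;0.08 -0.0415 0.0655 -0.156 0.76 -25.56 25.65;0.08 -0.0415 0.0655 -0.156 0.76 -25.56 25.65;0.08 -0.0415 0.0655 -0.156 0.76 -25.56 25.65'
python3 log.py
python3 -c "
from go import *
delta((.4419,-.0229,.2),down(-18.1))"
python3 - <<'E'
from h import *
s=snap('wrist');save(s,'w17.png');P=cloud(s);z=P[...,2]
m=(z>.115)&(z<.124)&(np.hypot(P[...,0]-.474,P[...,1]+.033)<.075)
q=P[m];print(cv2.minAreaRect(q[:,:2].astype(np.float32)*1000))
E
```

```text
clock: 26.38
tcp_pos: [0.441, -0.0266, 0.2005]
tcp_rot: [-0.003, 0.987, -0.16, -0.002]
force: [1.0, -0.1, 1.0]
gripper_width: 0.0801
q [ 0.08   0.014 -0.088  1.882 -0.006  1.249 -1.897] p [ 0.441  -0.0266  0.2005] F [ 1.  -0.1  1. ]
shift [ 0.0009  0.0037 -0.0005] rot [-0.37 -0.19  0.29]
((472.5940246582031, -33.07783889770508), (62.53485870361328, 113.13555908203125), 71.46846008300781)
```

View pics/w17.png

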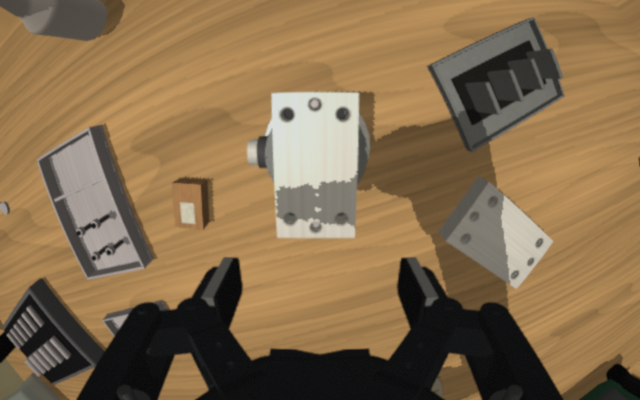

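```bash
python3 -m crank '0.08 0 0.002 -0.05 0 0 0.3;0.08 0 0.002 -0.05 0 0 0.3;0.08 0 0.002 -0.05 0 0 0.3;0.08 0 0.002 -0.05 0 0 0.3;0.08 0 0.002 -0.05 0 0 0.3'
python3 -c "
from go import *
delta((.4417,-.0229,.087),down(-18.1))"
python3 - <<'E'
from h import *
s=snap('wrist');save(s,'w18.png')
E
```

```text
clock: 26.85
tcp_pos: [0.4426, -0.0252, 0.1525]
tcp_rot: [-0.004, 0.988, -0.157, 0.0]
force: [-0.5, -0.7, 0.4]
gripper_width: 0.0799
shift [-0.0009  0.0023 -0.0655] rot [-0.4   0.07  0.01]
```

View pics/w18.png

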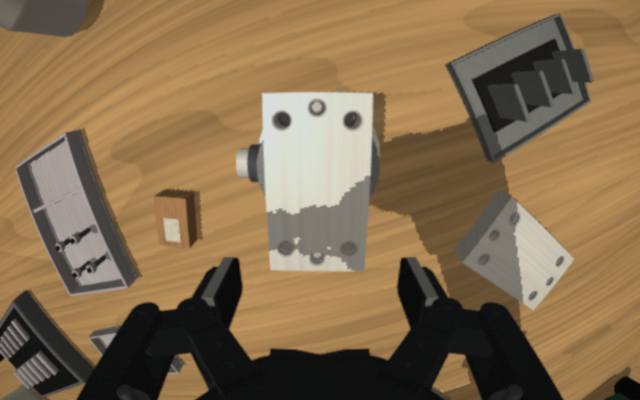

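```bash
python3 -m crank '0.08 -0.001 0.0023 -0.03 -0.4 0 0;0.08 -0.001 0.0023 -0.05 -0.4 0 0;0.08 -0.001 0.0023 -0.06 -0.4 0 0;0.08 -0.001 0.0023 -0.0705 -0.4 0 0;0.08 -0.001 0.0023 -0.0705 -0.4 0 0;0.08 -0.001 0.0023 -0.0705 -0.4 0 0'
python3 - <<'E'
from h import *
s=snap('wrist');save(s,'w19.png');print(s['st']['tcp_pos'],s['st']['force'])
E
```

```text
clock: 27.4
tcp_pos: [0.4406, -0.023, 0.0804]
tcp_rot: [0.0, 0.988, -0.157, -0.001]
force: [-0.2, -0.2, -0.8]
gripper_width: 0.0802
[ 0.44057325 -0.02298805  0.08043392] [-0.24730155 -0.23391826 -0.7631882 ]
```

View pics/w19.png

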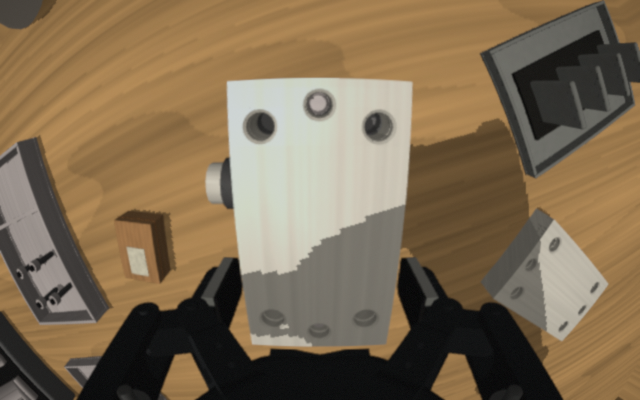

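Everything is centred and the fingers straddle the cover. I'll close first, then lift slowly and watch the force.

```bash
python3 -m crank '0.05 0 0 0 0 0 0;0.05 0 0 0 0 0 0;0.05 0 0 0 0 0 0;0.05 0 0 0 0 0 0;0.05 0 0 0 0 0 0;0.05 0 0 0 0 0 0' 110
python3 -m crank '0.05 0 0 0.002 0 0 0;0.05 0 0 0.004 0 0 0;0.05 0 0 0.006 0 0 0;0.05 0 0 0.008 0 0 0;0.05 0 0 0.008 0 0 0'
python3 - <<'E'
from h import *
s=snap('wrist');save(s,'w20.png');P=cloud(s);z=P[...,2]
m=(z>.115)&(z<.145)&(np.hypot(P[...,0]-.474,P[...,1]+.033)<.06)
q=P[m];A=np.c_[q[:,:2]-[.474,-.033],np.ones(len(q))];c=np.linalg.lstsq(A,q[:,2],rcond=None)[0];print('slope deg',np.degrees(c[:2]),'z',c[2])
E
```

```text
clock: 27.95
tcp_pos: [0.4413, -0.0229, 0.0813]
tcp_rot: [-0.0, 0.988, -0.157, 0.0]
force: [-0.7, 0.6, 7.3]
gripper_width: 0.061
clock: 28.37
tcp_pos: [0.4409, -0.023, 0.0883]
tcp_rot: [-0.0, 0.988, -0.157, -0.0]
force: [3.9, 0.2, -2.3]
gripper_width: 0.061
slope deg [-1.46660486  0.57032947] z 0.1261426435638986
```

View pics/w20.png

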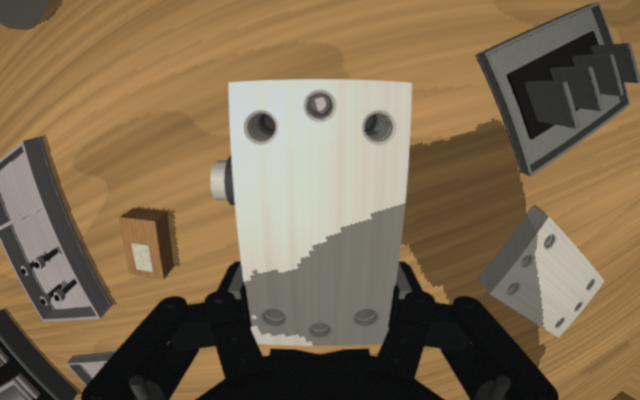

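```bash
python3 -m crank '0.05 0 0 0.003 0 0 0;0.05 0 0 0.006 0 0 0;0.05 0 0 0.009 0 0 0;0.05 0 0 0.012 0 0 0;0.05 0 0 0.015 0 0 0;0.05 0 0 0.018 0 0 0;0.05 0 0 0.024 0 0 0;0.05 0 0 0.03 0 0 0;0.05 0 0 0.04 0 0 0;0.05 0 0 0.05 0 0 0;0.05 0 0 0.06 0 0 0;0.05 0 0 0.08 0 0 0;0.05 0 0 0.12 0 0 0;0.05 0 0 0.12 0 0 0;0.05 0 0 0.12 0 0 0'
python3 log.py
python3 - <<'E'
from h import *
s=snap('wrist');save(s,'w21.png');P=cloud(s);z=P[...,2]
m=(z>.22)&(z<.27)&(np.hypot(P[...,0]-.474,P[...,1]+.033)<.06)
q=P[m];A=np.c_[q[:,:2]-[.474,-.033],np.ones(len(q))];c=np.linalg.lstsq(A,q[:,2],rcond=None)[0];print('slope deg',np.degrees(c[:2]),'z',c[2])
s=snap('scene');save(s,'s2.png',(160,100,460,300),2.6)
E
```

```text
clock: 29.67
tcp_pos: [0.4419, -0.0229, 0.2108]
tcp_rot: [-0.0, 0.988, -0.157, 0.002]
force: [0.4, -0.1, -4.5]
gripper_width: 0.0604
q [ 0.069  0.002 -0.089  1.871  0.     1.264 -1.907] p [ 0.4419 -0.0229  0.2108] F [ 0.4 -0.1 -4.5]
slope deg [-2.08904862  0.84672953] z 0.2489633707548914
```

View pics/s2.png

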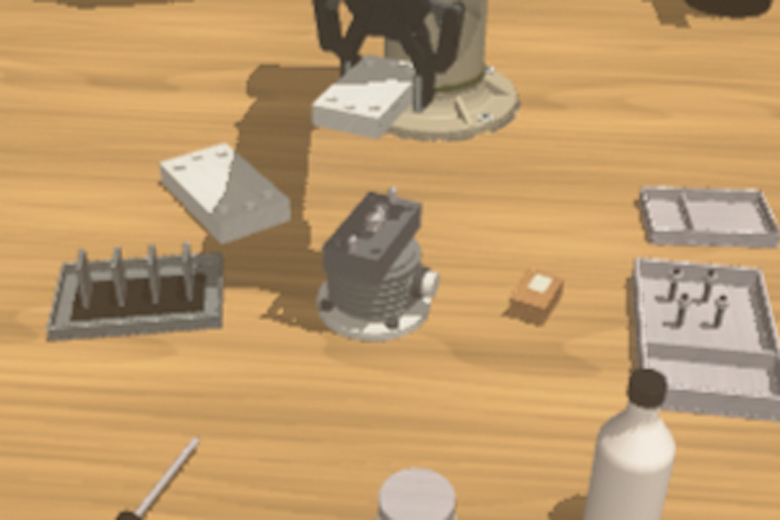

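View pics/w21.png

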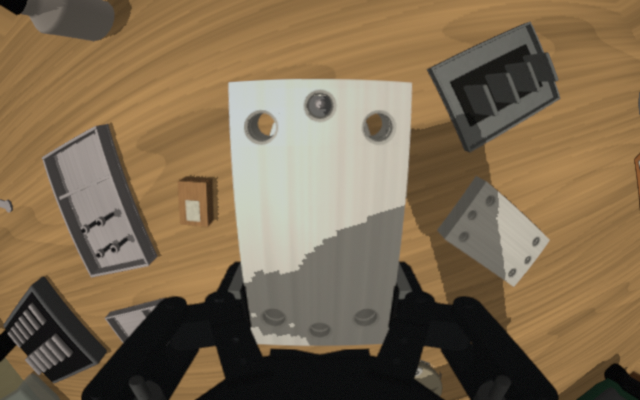

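The cover came off with a measured sag of about 2°, and valves are visible on the head. Next I'll carry the cover to the free bench in front, turning it 108° about z.

```bash
python3 -m crank '0.05 0 0 0.04 0 0 0;0.05 0.02 0 0.04 0 0 6;0.05 0.03 -0.004 0.04 0 0 12;0.05 0.045 -0.006 0.04 0 0 18;0.05 0.06 -0.008 0.04 0 0 25;0.05 0.07 -0.01 0.04 0 0 32;0.05 0.08 -0.012 0.04 0 0 39;0.05 0.1 -0.014 0.04 0 0 46;0.05 0.12 -0.016 0.04 0 0 53;0.05 0.13 -0.018 0.04 0 0 60;0.05 0.14 -0.02 0.04 0 0 67;0.05 0.155 -0.022 0.04 0 0 74;0.05 0.17 -0.024 0.04 0 0 81;0.05 0.18 -0.025 0.04 0 0 88;0.05 0.19 -0.026 0.04 0 0 95;0.05 0.198 -0.027 0.04 0 0 102;0.05 0.198 -0.027 0.04 0 0 108;0.05 0.198 -0.027 0.04 0 0 108;0.05 0.198 -0.027 0.04 0 0 108;0.05 0.198 -0.027 0.04 0 0 108'
python3 log.py
python3 -c "
from go import *
delta((.64,-.05,.25),down(90))"
```

```text
clock: 31.43
tcp_pos: [0.6376, -0.05, 0.2467]
tcp_rot: [0.0, 0.709, 0.705, -0.001]
force: [0.0, 0.6, -3.1]
gripper_width: 0.0605
q [ 0.186  0.423 -0.23   1.288  0.097  1.442 -0.042] p [ 0.6376 -0.05    0.2467] F [ 0.   0.6 -3.1]
shift [ 0.0024 -0.      0.0033] rot [ 0.1  -0.07  0.3 ]
```

```bash
python3 -m crank '0.05 0.002 0 0 -7 0 0;0.05 0.002 0 0 -14 0 0;0.05 0.002 0 0 -21 0 0;0.05 0.002 0 0 -28 0 0;0.05 0.002 0 0 -35 0 0;0.05 0.002 0 0 -42 0 0;0.05 0.002 0 0 -49 0 0;0.05 0.002 0 0 -56 0 0;0.05 0.002 0 0 -63 0 0;0.05 0.002 0 -0.01 -70 0 0;0.05 0.002 0 -0.02 -77 0 0;0.05 0.002 0 -0.03 -84 0 0;0.05 0.002 0 -0.04 -90 0 0;0.05 0.002 0 -0.05 -90 0 0;0.05 0.002 0 -0.05 -90 0 0;0.05 0.002 0 -0.05 -90 0 0;0.05 0.002 0 -0.05 -90 0 0'
python3 log.py
python3 -c "
from go import *
delta((.64,-.05,.2),R.from_euler('x',-90,degrees=True).as_matrix()@down(90))"
python3 - <<'E'
from h import *
s=snap('scene');save(s,'s3.png',(200,60,500,280),2.6)
s=snap('wrist');save(s,'w22.png')
E
```

```text
clock: 32.85
tcp_pos: [0.6409, -0.0502, 0.2003]
tcp_rot: [0.501, 0.503, 0.499, -0.498]
force: [-0.3, 0.4, -3.3]
gripper_width: 0.0607
q [-0.537  0.958  0.068  1.364  1.178  1.891 -0.808] p [ 0.6409 -0.0502  0.2003] F [-0.3  0.4 -3.3]
shift [-0.0009  0.0002 -0.0003] rot [-0.15  0.43  0.04]
```

View pics/s3.png

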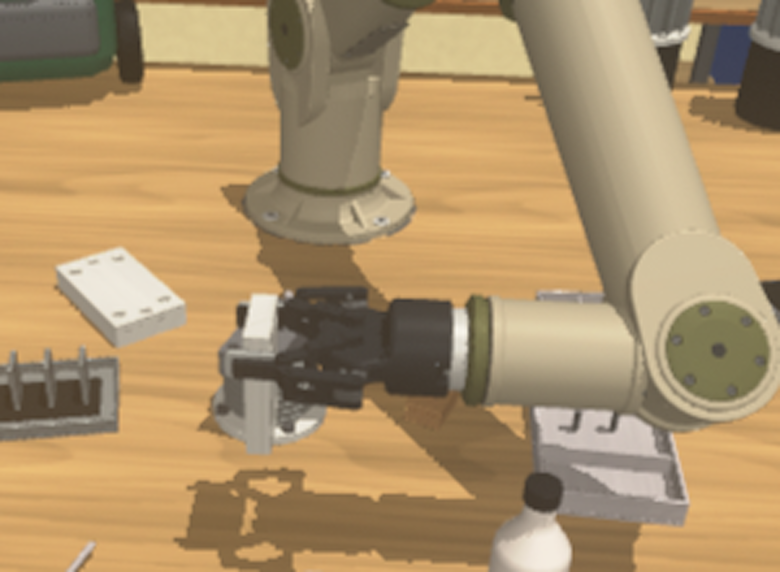

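View pics/w22.png

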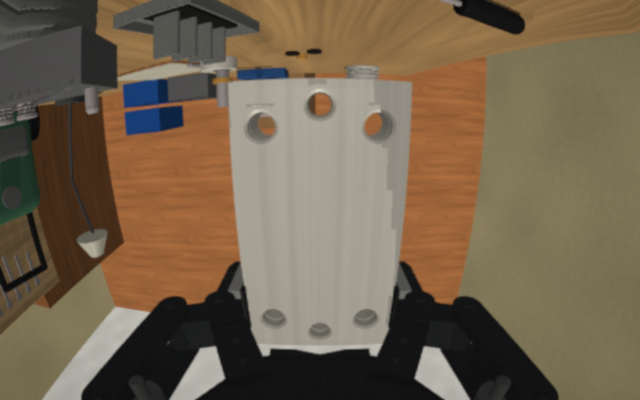

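The wrist housing looks about 140 mm across, so it would hit the tray if I lowered here. I'll check another standing spot with the tool still pointing -y, and measure where the screwdriver is.

```bash
cat > p3.py <<'E'
from path import *
from plant import bot
qq=np.array(bot.read_state()['joint_positions']);M=R.from_euler('x',-90,degrees=True).as_matrix()@down(90)
for p in ((.64,-.05,.2),(.63,-.14,.2),(.62,-.23,.2),(.62,-.23,.09)):
    qq,e,er=step(np.array(p),M,qq);print(p,round(e,4),round(er,2),qq.round(2),'el',pts(qq)[0].round(2),'wr',pts(qq)[1].round(2))
E
python3 p3.py
python3 - <<'E'
from h import *
s=snap('top');save(s,'t8.png');P=cloud(s)
g=s['frame'].astype(int).sum(2)
q=P[85:160,360:402].reshape(-1,3);q=q[(q[:,2]>.006)&(q[:,2]<.05)];
print(len(q),cv2.minAreaRect(q[:,:2].astype(np.float32)*1000),q.min(0),q.max(0))
for a in np.arange(.58,.80,.02):
    k=q[abs(q[:,0]-a)<.01]
    if len(k):print(a.round(2),k[:,1].min().round(3),k[:,1].max().round(3),k[:,2].max().round(3))
E
```

```text
(0.64, -0.05, 0.2) 0.0 0.0 [-0.54  0.96  0.07  1.37  1.18  1.89 -0.8 ] el [0.34 0.16 0.51] wr [0.64 0.31 0.2 ]
(0.63, -0.14, 0.2) 0.0 0.0 [-0.45  0.89  0.1   1.51  1.23  1.78 -0.85] el [0.33 0.13 0.54] wr [0.63 0.22 0.2 ]
(0.62, -0.23, 0.2) 0.0 0.0 [-0.36  0.85  0.14  1.62  1.3   1.66 -0.89] el [0.33 0.09 0.56] wr [0.62 0.13 0.2 ]
(0.62, -0.23, 0.09) 0.0 0.0 [-0.35  1.04  0.12  1.56  1.27  1.63 -1.02] el [0.38 0.1  0.48] wr [0.62 0.13 0.09]
394 ((783.006103515625, -178.99551391601562), (232.1131134033203, 133.37176513671875), 0.7007891535758972) [ 0.66713821 -0.24605396  0.00601902] [ 0.89978835 -0.11164025  0.03507296]
0.66 -0.195 -0.195 0.007
0.68 -0.244 -0.114 0.016
0.7 -0.237 -0.133 0.022
0.72 -0.233 -0.149 0.018
0.74 -0.236 -0.113 0.02
0.76 -0.246 -0.116 0.023
0.78 -0.239 -0.116 0.031
0.8 -0.232 -0.112 0.031
```

View pics/t8.png

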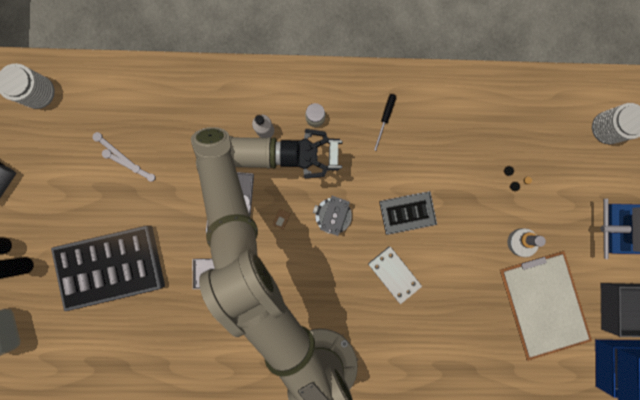

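```bash
python3 -m crank '0.05 -0.02 -0.04 0 -0.1 0.4 0;0.05 -0.02 -0.08 0 -0.1 0.4 0;0.05 -0.02 -0.12 0 -0.1 0.4 0;0.05 -0.02 -0.16 0 -0.1 0.4 0;0.05 -0.02 -0.18 0 -0.1 0.4 0;0.05 -0.02 -0.18 0 -0.1 0.4 0;0.05 -0.02 -0.18 -0.03 -0.1 0.4 0;0.05 -0.02 -0.18 -0.06 -0.1 0.4 0;0.05 -0.02 -0.18 -0.09 -0.1 0.4 0;0.05 -0.02 -0.18 -0.095 -0.1 0.4 0;0.05 -0.02 -0.18 -0.095 -0.1 0.4 0;0.05 -0.02 -0.18 -0.095 -0.1 0.4 0'
python3 log.py
python3 -c "
from go import *
delta((.62,-.23,.1),R.from_euler('x',-90,degrees=True).as_matrix()@down(90))"
python3 - <<'E'
from h import *
s=snap('scene');save(s,'s4.png',(150,120,400,300),3.1)
P=cloud(s);q=P.reshape(-1,3)
k=q[(abs(q[:,0]-.62)<.04)&(abs(q[:,1]+.2)<.04)&(q[:,2]<.15)&(q[:,2]>.006)]
print(len(k),k.min(0).round(4),k.max(0).round(4))
f=k[k[:,0]>.645]  # edge face facing the camera (+x side)
for z in np.arange(.01,.13,.01):
    r=f[abs(f[:,2]-z)<.005]
    if len(r)>3: print(z.round(3),len(r),r[:,1].min().round(4),r[:,1].max().round(4))
E
```

```text
clock: 34.0
tcp_pos: [0.6208, -0.2299, 0.1046]
tcp_rot: [-0.5, -0.498, -0.5, 0.502]
force: [0.3, 0.1, -2.7]
gripper_width: 0.0608
q [-0.348  1.018  0.127  1.57   1.278  1.632 -1.004] p [ 0.6208 -0.2299  0.1046] F [ 0.3  0.1 -2.7]
shift [-0.0008 -0.0001 -0.0046] rot [ 0.22 -0.17 -0.01]
846 [ 0.5808 -0.2246  0.0119] [ 0.66  -0.16   0.128]
0.01 5 -0.2022 -0.1918
0.02 35 -0.2116 -0.1904
0.03 28 -0.2097 -0.1906
0.04 36 -0.2107 -0.1908
0.05 33 -0.2109 -0.1906
0.06 30 -0.2102 -0.1908
0.07 35 -0.2115 -0.1901
0.08 26 -0.2099 -0.1913
0.1 9 -0.2246 -0.1617
0.11 66 -0.2239 -0.16
0.12 70 -0.2162 -0.1606
```

View pics/s4.png

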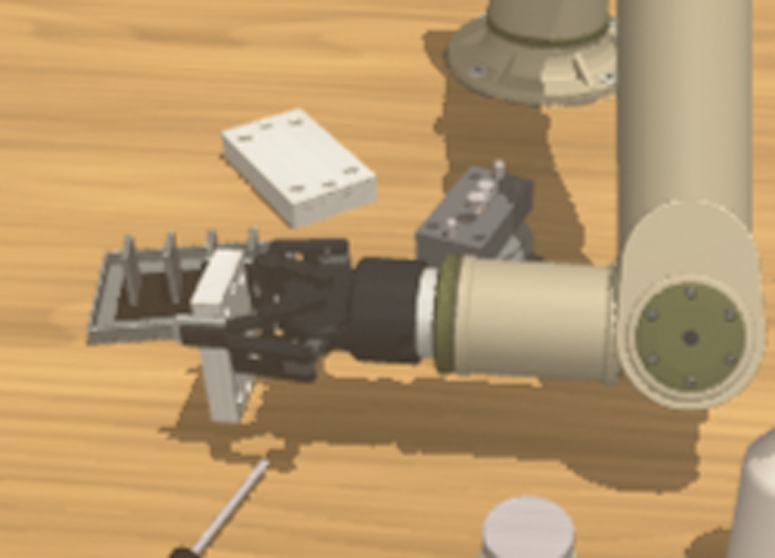

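```bash
python3 -m crank '0.05 0 0 -0.005 0 0 0;0.05 0 0 -0.009 0 0 0;0.05 0 0 -0.011 0 0 0;0.05 0 0 -0.011 0 0 0'; python3 -m crank '0.05 0 0 -0.0015 0 0 0;0.05 0 0 -0.0015 0 0 0';  python3 -m crank '0.05 0 0 -0.0015 0 0 0;0.05 0 0 -0.0015 0 0 0'
```

```text
clock: 34.38
tcp_pos: [0.6201, -0.2299, 0.0915]
tcp_rot: [-0.5, -0.498, -0.501, 0.502]
force: [0.1, 1.2, -2.5]
gripper_width: 0.0612
clock: 34.55
tcp_pos: [0.6202, -0.2299, 0.0901]
tcp_rot: [-0.5, -0.498, -0.5, 0.502]
force: [0.3, -0.2, -2.8]
gripper_width: 0.0608
clock: 34.72
tcp_pos: [0.6201, -0.2301, 0.0901]
tcp_rot: [-0.5, -0.498, -0.499, 0.503]
force: [-2.7, 2.3, 4.6]
gripper_width: 0.0609
```

Contact with the bench shows at 4.6 N. I'll release and look.

```bash
python3 -m crank '0.05 0 0 0.001 0 0 0;0.058 0 0 0.001 0 0 0;0.062 0 0 0.001 0 0 0;0.064 0 0 0.001 0 0 0;0.066 0 0 0.001 0 0 0;0.068 0 0 0.001 0 0 0;0.072 0 0 0.001 0 0 0;0.076 0 0 0.001 0 0 0;0.08 0 0 0.001 0 0 0;0.08 0 0 0.001 0 0 0' 30
python3 - <<'E'
from h import *
s=snap('scene');save(s,'s5.png',(150,120,400,300),3.1)
s=snap('wrist');save(s,'w23.png')
E
```

```text
clock: 35.55
tcp_pos: [0.6202, -0.2299, 0.0896]
tcp_rot: [-0.5, -0.498, -0.501, 0.502]
force: [-0.5, 0.4, -1.1]
gripper_width: 0.0801
```

View pics/s5.png

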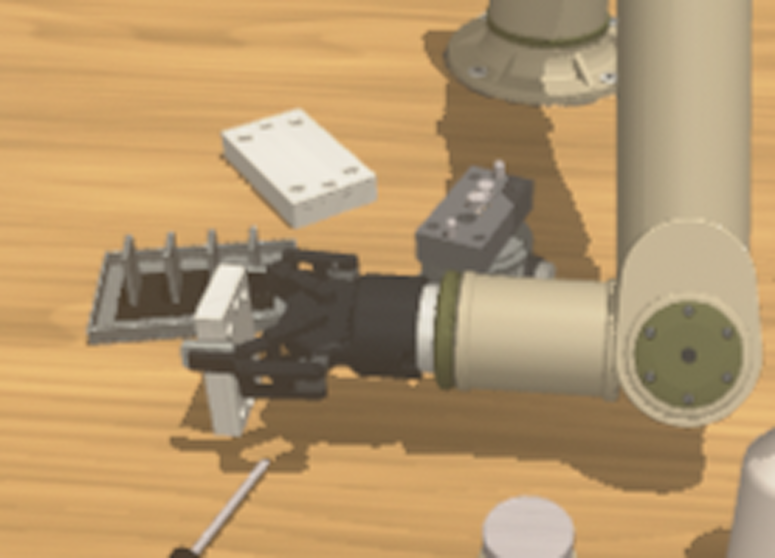

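View pics/w23.png

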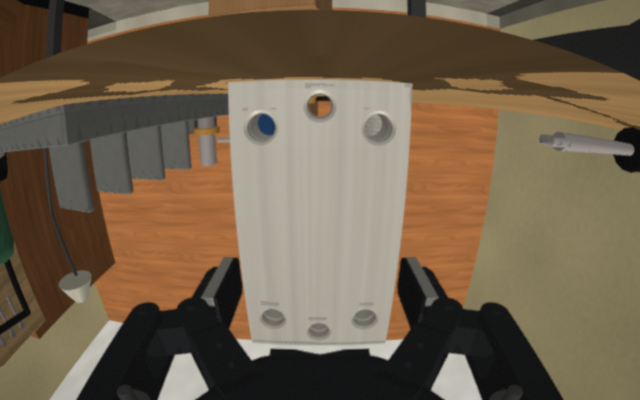

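The cover stands free on the bench. I'll back straight away along +y, then rise and turn the tool down.

```bash
python3 -m crank '0.082 0 0.01 0 0 0 0;0.082 0 0.025 0 0 0 0;0.082 0 0.05 0 0 0 0;0.082 0 0.08 0 0 0 0;0.082 0 0.1 0.01 0 0 0;0.082 0 0.1 0.05 0 0 0;0.082 0 0.1 0.09 0 0 0;0.082 0 0.1 0.13 0 0 0;0.082 0 0.1 0.17 0 0 0;0.082 0 0.1 0.2 0 0 0;0.082 0 0.1 0.2 0 0 0'
python3 log.py
python3 -c "
from go import *
delta((.62,-.13,.28),down(90))
delta((.62,-.13,.28),down(0))"
```

```text
clock: 36.57
tcp_pos: [0.6212, -0.1281, 0.2967]
tcp_rot: [0.502, 0.501, 0.499, -0.498]
force: [0.8, -0.1, 0.0]
gripper_width: 0.0822
q [-0.475  0.737  0.102  1.529  1.26   1.833 -0.726] p [ 0.6212 -0.1281  0.2967] F [ 0.8 -0.1  0. ]
shift [-0.0012 -0.0019 -0.0167] rot [90.04  0.31  0.19]
shift [-0.0012 -0.0019 -0.0167] rot [ 69.52 -69.04 -69.09]
```

Run:
```python
from h import *
s=snap('scene');save(s,'s6.png',(100,60,400,300),2.5)
```

```text
(no output)
```

View pics/s6.png

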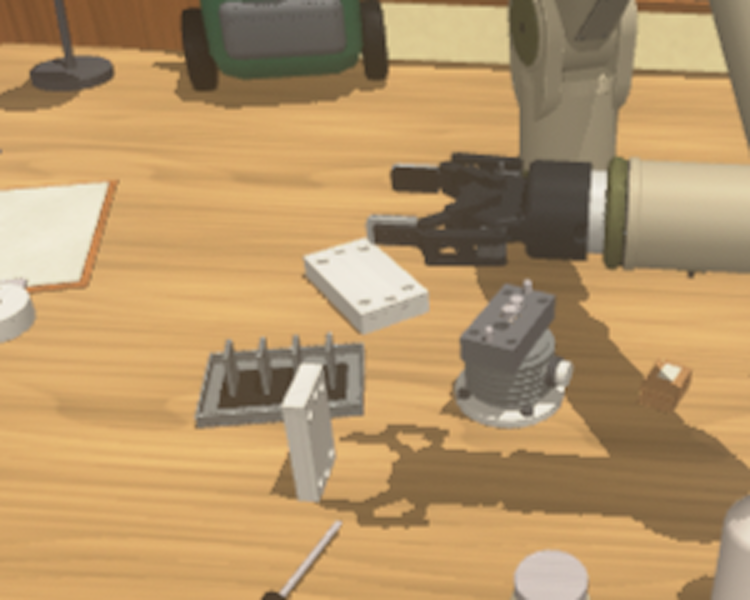

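```bash
python3 -m crank '0.05 0 0 0.02 7 0 0;0.05 0 0 0.02 14 0 0;0.05 0 0 0.02 21 0 0;0.05 0 0 0.02 28 0 0;0.05 0 0 0.02 35 0 0;0.05 0 0 0.02 42 0 0;0.05 0 0 0.02 49 0 0;0.05 0 0 0.02 56 0 0;0.05 0 0 0.02 63 0 0;0.05 0 0 0.02 70 0 0;0.05 0 0 0.02 77 0 0;0.05 0 0 0.02 84 0 0;0.05 0 0 0.02 90 0 0;0.05 0 0 0.02 90 0 0;0.05 0 0 0.02 90 0 0'
python3 -m crank '0.05 0 0 0 0 0 -7;0.05 0 0 0 0 0 -14;0.05 0 0 0 0 0 -21;0.05 0 0 0 0 0 -28;0.05 0 0 0 0 0 -35;0.05 0 0 0 0 0 -42;0.05 0 0 0 0 0 -49;0.05 0 0 0 0 0 -56;0.05 0 0 0 0 0 -63;0.05 0 0 0 0 0 -70;0.05 0 0 0 0 0 -77;0.05 0 0 0 0 0 -84;0.05 0 0 0 0 0 -90;0.05 0 0 0 0 0 -90;0.05 0 0 0 0 0 -90'
python3 log.py
python3 -c "
from go import *
delta((.58,-.20,.28),down(0))"
```

```text
clock: 37.87
tcp_pos: [0.6197, -0.1315, 0.3082]
tcp_rot: [0.0, 0.706, 0.708, -0.002]
force: [-0.4, 0.8, -0.5]
gripper_width: 0.0498
clock: 39.12
tcp_pos: [0.6203, -0.1273, 0.3087]
tcp_rot: [0.0, 1.0, 0.006, -0.003]
force: [0.4, 0.6, 0.2]
gripper_width: 0.0501
q [ 0.054  0.389  0.144  1.198 -0.053  1.563 -1.37 ] p [ 0.6203 -0.1273  0.3087] F [0.4 0.6 0.2]
shift [-0.0403 -0.0727 -0.0287] rot [ 0.02 -0.31 -0.7 ]
```

```bash
python3 -m crank '0.05 -0.06 -0.072 0 0 0 -0.5;0.05 -0.06 -0.072 0 0 0 -0.5;0.05 -0.06 -0.072 0 0 0 -0.5;0.05 -0.06 -0.072 0 0 0 -0.5;0.05 -0.06 -0.072 0 0 0 -0.5;0.05 -0.06 -0.072 0 0 0 -0.5'
python3 log.py
python3 - <<'E'
from h import *
s=snap('wrist');save(s,'w24.png');P=cloud(s);z=P[...,2]
m=(z>.106)&(z<.118)&(abs(P[...,0]-.62)<.06)&(abs(P[...,1]+.2)<.04)
q=P[m];print('covertop',len(q),cv2.minAreaRect(q[:,:2].astype(np.float32)*1000),np.median(q[:,2]))
m=(z>.05)&(z<.064)&(P[...,0]>.42)&(P[...,0]<.57)&(P[...,1]<-.19)&(P[...,1]>-.36)
m=m.astype(np.uint8);n,l,st,c=cv2.connectedComponentsWithStats(m)
for i in range(1,n):
    if st[i,4]>10:
        q=P[l==i];print('tongue',st[i],cv2.minAreaRect(q[:,:2].astype(np.float32)*1000))
m=(z>.011)&(z<.02)&(P[...,0]>.37)&(P[...,0]<.62)&(P[...,1]<-.16)&(P[...,1]>-.4)
q=P[m];print('rim',cv2.minAreaRect(q[:,:2].astype(np.float32)*1000))
E
```

```text
clock: 39.62
tcp_pos: [0.5607, -0.2003, 0.3094]
tcp_rot: [-0.0, 1.0, 0.0, -0.002]
force: [-0.1, 0.6, -0.6]
gripper_width: 0.0499
q [ 0.155  0.3    0.179  1.316 -0.052  1.533 -1.242] p [ 0.5607 -0.2003  0.3094] F [-0.1  0.6 -0.6]
covertop 1055 ((619.6000366210938, -201.38697814941406), (21.07155418395996, 61.08374786376953), 89.97724151611328) 0.11034309217411542
tongue [402 196   8  25 120] ((499.1224670410156, -321.3163146972656), (35.783206939697266, 7.097620010375977), 11.248096466064453)
tongue [379 201   8  25 118] ((492.0838928222656, -287.9549255371094), (35.33725357055664, 6.529339790344238), 11.450606346130371)
tongue [355 206   8  25 112] ((484.59136962890625, -254.53163146972656), (35.59470748901367, 6.508349418640137), 11.076014518737793)
tongue [331 211   8  25 110] ((477.4307556152344, -221.3332977294922), (35.4753532409668, 6.347330570220947), 9.94165325164795)
rim ((463.15093994140625, -271.544677734375), (160.01458740234375, 177.2993621826172), 12.30677604675293)
```

View pics/w24.png

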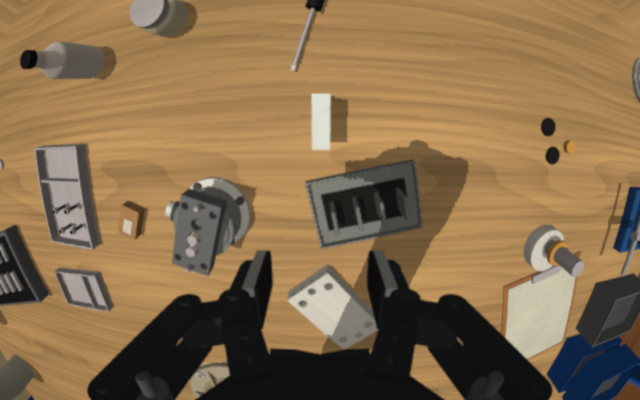

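The cover's top edge (320,121) measures 21 x 61 mm at (0.6196, -0.2014). The four tongues put the middle slot at (0.4883, -0.2713), turned 12.2°. I'll grip the cover from above.

```bash
python3 -m crank '0.05 0.059 -0.001 -0.04 0 0 0;0.05 0.059 -0.001 -0.08 0 0 0;0.05 0.059 -0.001 -0.12 0 0 0;0.05 0.059 -0.001 -0.15 0 0 0;0.05 0.059 -0.001 -0.17 0 0 0;0.05 0.059 -0.001 -0.17 0 0 0;0.05 0.059 -0.001 -0.17 0 0 0'
python3 -c "
from go import *
delta((.6196,-.2014,.084),down(0))"
python3 - <<'E'
from h import *
s=snap('wrist');save(s,'w25.png')
E
```

```text
clock: 40.25
tcp_pos: [0.6189, -0.2013, 0.1383]
tcp_rot: [-0.0, 1.0, -0.0, -0.003]
force: [0.5, -0.4, 1.8]
gripper_width: 0.0504
shift [ 0.0007 -0.0001 -0.0543] rot [-0.05 -0.4   0.05]
```

View pics/w25.png

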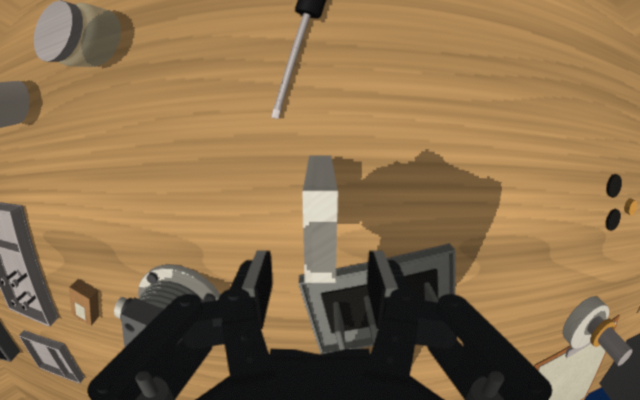

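```bash
python3 -m crank '0.05 0.0007 0 -0.02 0 -0.3 0;0.05 0.0007 0 -0.04 0 -0.3 0;0.05 0.0007 0 -0.054 0 -0.3 0;0.05 0.0007 0 -0.054 0 -0.3 0;0.05 0.0007 0 -0.054 0 -0.3 0;0.03 0.0007 0 -0.054 0 -0.3 0;0.022 0.0007 0 -0.054 0 -0.3 0;0.01 0.0007 0 -0.054 0 -0.3 0;0.01 0.0007 0 -0.054 0 -0.3 0;0.01 0.0007 0 -0.054 0 -0.3 0;0.01 0.0007 0 -0.054 0 -0.3 0;0.01 0.0007 0 -0.054 0 -0.3 0' 80
python3 -m crank '0.01 0 0 0.01 0 0 0;0.01 0 0 0.04 0 0 0;0.01 0 0 0.08 0 0 0;0.01 0 0 0.1 0 0 0;0.01 0 0 0.1 0 0 0;0.01 0 0 0.1 0 0 0;0.01 0 0 0.1 0 0 0'
python3 log.py
python3 - <<'E'
from h import *
s=snap('wrist');save(s,'w26.png')
s=snap('scene');save(s,'s7.png',(150,80,450,280),2.6)
E
```

```text
clock: 41.3
tcp_pos: [0.6215, -0.2029, 0.0881]
tcp_rot: [0.0, 1.0, -0.002, 0.003]
force: [-0.1, 0.9, 6.5]
gripper_width: 0.0183
clock: 41.88
tcp_pos: [0.619, -0.2027, 0.1845]
tcp_rot: [-0.0, 1.0, -0.002, -0.0]
force: [-0.1, -0.5, -4.2]
gripper_width: 0.0185
q [ 0.153  0.466  0.166  1.365 -0.077  1.317 -1.254] p [ 0.619  -0.2027  0.1845] F [-0.1 -0.5 -4.2]
```

View pics/s7.png

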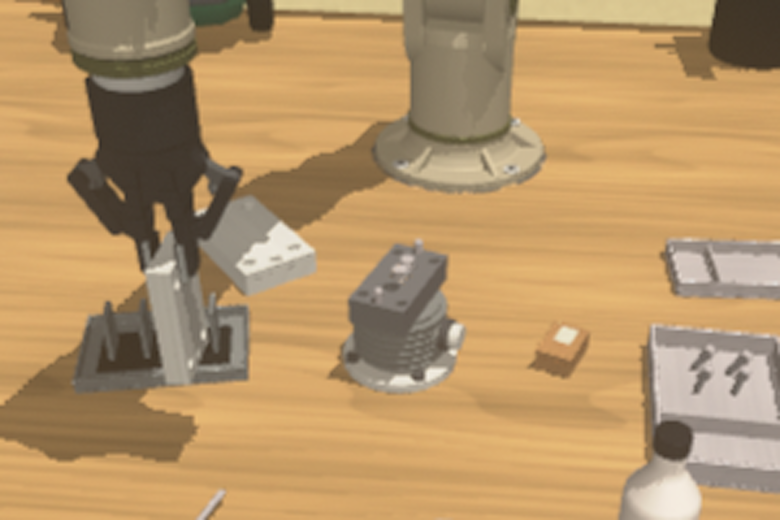

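View pics/w26.png

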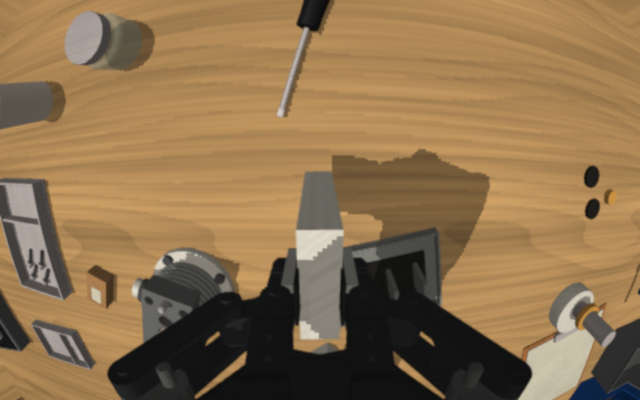

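```bash
python3 -c "
from go import *
delta((.4883,-.2713,.19),down(12.2))"
```

```text
shift [-0.1304 -0.0688  0.0065] rot [-0.02 -0.12 12.4 ]
```

```bash
python3 -m crank '0.01 -0.03 -0.016 0.006 0 0 5;0.01 -0.06 -0.032 0.006 0 0 10;0.01 -0.09 -0.048 0.006 0 0 12.4;0.01 -0.1304 -0.0688 0.006 0 0 12.4;0.01 -0.1304 -0.0688 0.006 0 0 12.4;0.01 -0.1304 -0.0688 0.006 0 0 12.4;0.01 -0.1304 -0.0688 0.006 0 0 12.4;0.01 -0.1304 -0.0688 0.006 0 0 12.4'
python3 -c "
from go import *
delta((.4883,-.2713,.19),down(12.2))"
python3 - <<'E'
from h import *
s=snap('wrist');save(s,'w27.png');P=cloud(s);z=P[...,2]
m=(z>.05)&(z<.064)&(P[...,0]>.42)&(P[...,0]<.57)&(P[...,1]<-.19)&(P[...,1]>-.36)
m=m.astype(np.uint8);n,l,st,c=cv2.connectedComponentsWithStats(m)
for i in range(1,n):
    if st[i,4]>10:
        q=P[l==i];print('tongue',st[i],cv2.minAreaRect(q[:,:2].astype(np.float32)*1000))
m=(z>.195)&(z<.225)&(abs(P[...,0]-.49)<.06)&(abs(P[...,1]+.27)<.03)
q=P[m];print('covertop',len(q),cv2.minAreaRect(q[:,:2].astype(np.float32)*1000),np.median(q[:,2]))
E
```

```text
clock: 42.65
tcp_pos: [0.4901, -0.2706, 0.1909]
tcp_rot: [-0.0, 0.994, 0.107, 0.001]
force: [0.1, 0.1, -3.2]
gripper_width: 0.0185
shift [-0.0018 -0.0007 -0.0009] rot [-0.06  0.06 -0.08]
tongue [299 173   5  32 102] ((487.8763732910156, -253.3506317138672), (28.879377365112305, 4.002464294433594), 11.566890716552734)
tongue [262 175  10  37 246] ((476.9178161621094, -221.514892578125), (35.329532623291016, 6.770808696746826), 13.985432624816895)
tongue [336 174   6  38 193] ((491.84320068359375, -288.37176513671875), (35.671226501464844, 4.9801177978515625), 13.030876159667969)
tongue [369 175  10  37 263] ((498.2528991699219, -321.265869140625), (35.507972717285156, 7.159886360168457), 12.846012115478516)
covertop 7057 ((488.8699645996094, -268.0916748046875), (43.577632904052734, 65.7509765625), 82.29351043701172) 0.2130104619962971
```

View pics/w27.png

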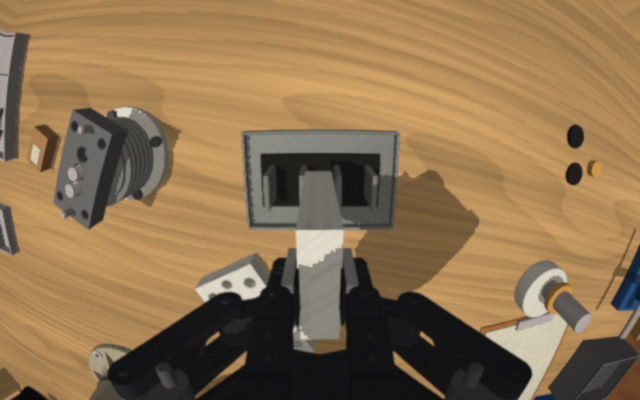

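The cover's lower end at (320,175) sits midway between the two middle tongues at (300,185) and (340,185). Lowering.

```bash
python3 -m crank '0.01 -0.0015 -0.0007 -0.02 0 0 0;0.01 -0.0015 -0.0007 -0.035 0 0 0;0.01 -0.0015 -0.0007 -0.045 0 0 0;0.01 -0.0015 -0.0007 -0.055 0 0 0;0.01 -0.0015 -0.0007 -0.065 0 0 0;0.01 -0.0015 -0.0007 -0.075 0 0 0;0.01 -0.0015 -0.0007 -0.085 0 0 0;0.01 -0.0015 -0.0007 -0.089 0 0 0;0.01 -0.0015 -0.0007 -0.089 0 0 0'
python3 - <<'E'
from h import *
s=snap('wrist');save(s,'w28.png')
s=snap('scene');save(s,'s8.png',(130,100,350,260),3.5)
E
```

```text
clock: 43.45
tcp_pos: [0.4873, -0.2721, 0.1014]
tcp_rot: [-0.0, 0.994, 0.106, -0.0]
force: [-0.7, -0.2, -3.6]
gripper_width: 0.0183
```

View pics/s8.png

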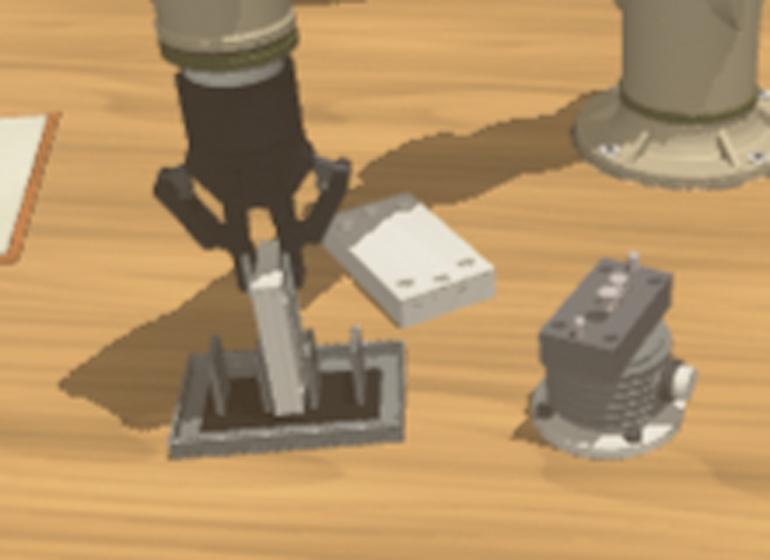

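View pics/w28.png

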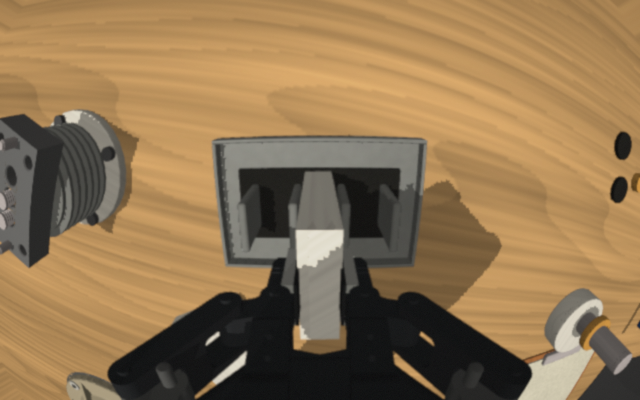

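```bash
python3 -m crank '0.01 0 0 -0.002 0 0 0;0.01 0 0 -0.004 0 0 0;0.01 0 0 -0.004 0 0 0'; python3 -m crank '0.01 0 0 -0.002 0 0 0;0.01 0 0 -0.002 0 0 0';python3 -m crank '0.01 0 0 -0.002 0 0 0;0.01 0 0 -0.002 0 0 0'
```

```text
clock: 43.8
tcp_pos: [0.488, -0.2725, 0.0987]
tcp_rot: [0.0, 0.994, 0.106, 0.001]
force: [-0.3, 0.3, -3.5]
gripper_width: 0.0184
clock: 43.97
tcp_pos: [0.4879, -0.2723, 0.0965]
tcp_rot: [0.0, 0.994, 0.106, 0.001]
force: [-0.1, -0.0, -3.2]
gripper_width: 0.0189
clock: 44.13
tcp_pos: [0.4882, -0.2726, 0.0962]
tcp_rot: [0.0, 0.994, 0.106, 0.001]
force: [-4.9, 2.4, 10.0]
gripper_width: 0.0184
```

Floor contact shows. Relieving the force, opening and rising.

```bash
python3 -m crank '0.01 0 0 0.0015 0 0 0;0.018 0 0 0.0015 0 0 0;0.022 0 0 0.0015 0 0 0;0.026 0 0 0.0015 0 0 0;0.03 0 0 0.0015 0 0 0;0.036 0 0 0.0015 0 0 0;0.04 0 0 0.0015 0 0 0;0.04 0 0 0.0015 0 0 0;0.04 0 0 0.03 0 0 0;0.04 0 0 0.07 0 0 0;0.04 0 0 0.11 0 0 0;0.04 0 0 0.15 0 0 0;0.04 0 0 0.19 0 0 0;0.04 0 0 0.2 0 0 0;0.04 0 0 0.2 0 0 0'
python3 log.py
python3 - <<'E'
from h import *
s=snap('wrist');save(s,'w29.png')
s=snap('scene');save(s,'s9.png',(130,100,350,260),3.5)
E
```

```text
clock: 45.38
tcp_pos: [0.4895, -0.2733, 0.2993]
tcp_rot: [0.002, 0.994, 0.106, 0.004]
force: [0.0, -0.2, -1.1]
gripper_width: 0.04
q [ 0.303  0.212  0.183  1.448 -0.04   1.476 -0.873] p [ 0.4895 -0.2733  0.2993] F [ 0.  -0.2 -1.1]
```

View pics/s9.png

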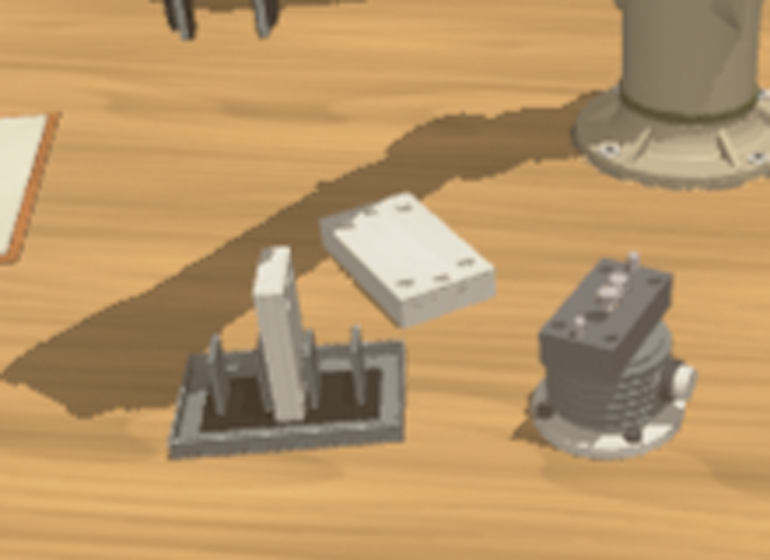

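View pics/w29.png

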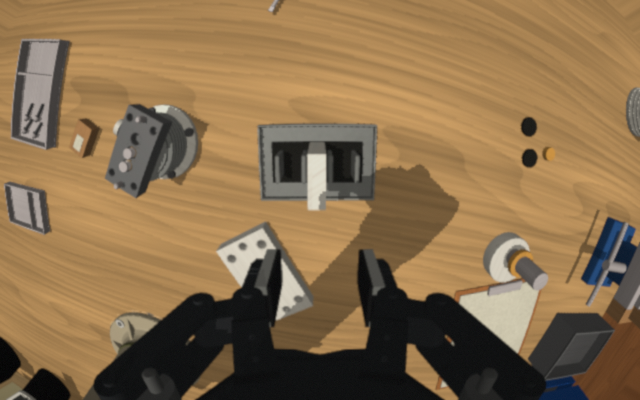

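The cover stands in the middle slot. Now the valves: moving over the pump to look.

```bash
python3 -m crank '0.04 -0.035 0.1 0 0 0 -10;0.04 -0.065 0.255 -0.04 0 0 -30;0.04 -0.065 0.255 -0.04 0 0 -30;0.04 -0.065 0.255 -0.04 0 0 -30;0.04 -0.065 0.255 -0.04 0 0 -30;0.04 -0.065 0.255 -0.04 0 0 -30;0.04 -0.065 0.255 -0.04 0 0 -30;0.04 -0.065 0.255 -0.04 0 0 -30;0.04 -0.065 0.255 -0.04 0 0 -30;0.04 -0.065 0.255 -0.04 0 0 -30'
python3 log.py
cat > valves.py <<'E'
from h import *
import sys
s=snap('wrist');P=cloud(s);z=P[...,2]
near=(np.hypot(P[...,0]-.474,P[...,1]+.033)<.07)
m=(near&(z>.106)&(z<.12)).astype(np.uint8)
n,l,st,c=cv2.connectedComponentsWithStats(m)
for i in range(1,n):
    if st[i,4]<15: continue
    q=P[l==i];b=cv2.minAreaRect(q[:,:2].astype(np.float32)*1000);t=q[q[:,2]>np.percentile(q[:,2],60)-.002]
    ct=cv2.findContours((l==i).astype(np.uint8),cv2.RETR_EXTERNAL,cv2.CHAIN_APPROX_NONE)[0][0]
    (u,v),r=cv2.minEnclosingCircle(ct)
    print(st[i,4],(round(u),round(v)),onz(s,u,v,.113).round(4),np.round(b[0],1),np.round(b[1],1),'z',np.percentile(q[:,2],[10,50,90]).round(3))
save(s,sys.argv[1])
u=np.array([.9516,-.3074]);k=np.array([.4738,-.0333])
print('bores',[(k+d*u).round(4) for d in(-.019,0,.019)],'dowels',[(k+d*u).round(4) for d in(-.047,.047)])
E
python3 valves.py w30.png
python3 - <<'E'
import cv2
im=cv2.imread('pics/w30.png')[60:260,220:420];cv2.imwrite('pics/w30c.png',cv2.resize(im,None,fx=3,fy=3,interpolation=cv2.INTER_CUBIC))
E
```

```text
clock: 46.32
tcp_pos: [0.4224, -0.0179, 0.2535]
tcp_rot: [0.001, 0.988, -0.155, -0.0]
force: [0.1, 0.1, -0.4]
gripper_width: 0.04
q [ 0.000e+00 -6.400e-02 -3.300e-02  1.840e+00 -1.000e-03  1.367e+00
 -1.914e+00] p [ 0.4224 -0.0179  0.2535] F [ 0.1  0.1 -0.4]
63 (318, 81) [ 0.5182 -0.0476  0.113 ] [518.5 -47.7] [7.2 7.5] z [0.11  0.112 0.113]
173 (318, 132) [ 0.4741 -0.0335  0.113 ] [473.6 -33.2] [13.  13.3] z [0.106 0.107 0.108]
165 (318, 152) [ 0.4561 -0.0274  0.113 ] [455.5 -27.4] [13.2 13.3] z [0.106 0.107 0.108]
60 (318, 181) [ 0.4304 -0.019   0.113 ] [429.5 -18.5] [6.7 6.9] z [0.11  0.111 0.113]
bores [array([ 0.4557, -0.0275]), array([ 0.4738, -0.0333]), array([ 0.4919, -0.0391])] dowels [array([ 0.4291, -0.0189]), array([ 0.5185, -0.0477])]
```

View pics/w30c.png

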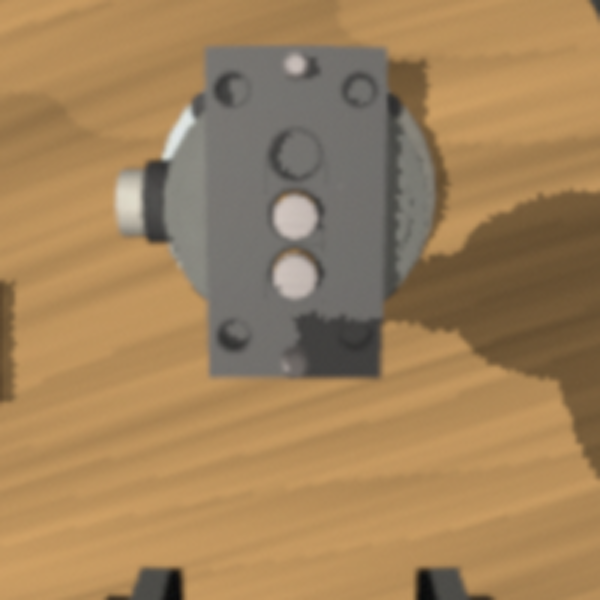

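Two valves are present: the middle bore at crop (295,215) and the lower bore at (295,275). The third bore at (296,153) is empty. The depth map puts the valve tops near z = 0.108. I'll take the lower one first.

```bash
python3 tray.py top t9.png; python3 -c "
from go import *
delta((.4541,-.0270,.1025),down(-18.1))"
```

```text
tray [533.9 283.3] [131.8 199.9] 86.5 [ 0.42266583 -0.0184765   0.25377426]
shift [ 0.0312 -0.0083 -0.1516] rot [ 0.06  0.03 -0.18]
```

The tray has been knocked to (0.534, 0.283), so I'll use the new pose. First the grasp.

```bash
python3 -m crank '0.03 0.0312 -0.0083 -0.04 0 0 0;0.03 0.0312 -0.0083 -0.08 0 0 0;0.03 0.0312 -0.0083 -0.11 0 0 0;0.03 0.0312 -0.0083 -0.13 0 0 0;0.03 0.0312 -0.0083 -0.143 0 0 0;0.03 0.0312 -0.0083 -0.1505 0 0 0;0.03 0.0312 -0.0083 -0.1505 0 0 0;0.03 0.0312 -0.0083 -0.1505 0 0 0;0.005 0.0312 -0.0083 -0.1505 0 0 0;0.005 0.0312 -0.0083 -0.1505 0 0 0;0.005 0.0312 -0.0083 -0.1505 0 0 0;0.005 0.0312 -0.0083 -0.1505 0 0 0;0.005 0.0312 -0.0083 -0.1505 0 0 0;0.005 0.0312 -0.0083 -0.1505 0 0 0' 40
python3 -m crank '0.005 0 0 0.004 0 0 0;0.005 0 0 0.012 0 0 0;0.005 0 0 0.025 0 0 0;0.005 0 0 0.05 0 0 0;0.005 0 0 0.09 0 0 0;0.005 0 0 0.1 0 0 0;0.005 0 0 0.1 0 0 0'
python3 - <<'E'
from h import *
s=snap('wrist');save(s,'w31.png',(200,80,440,280),2.5)
s=snap('scene');save(s,'s10.png',(230,80,490,280),3)
E
```

```text
clock: 47.58
tcp_pos: [0.4551, -0.0259, 0.1052]
tcp_rot: [0.0, 0.988, -0.155, 0.002]
force: [-0.3, 0.2, 7.3]
gripper_width: 0.0101
clock: 48.17
tcp_pos: [0.4562, -0.0255, 0.2084]
tcp_rot: [-0.0, 0.988, -0.155, 0.004]
force: [0.6, -0.0, 0.0]
gripper_width: 0.0101
```

View pics/w31.png

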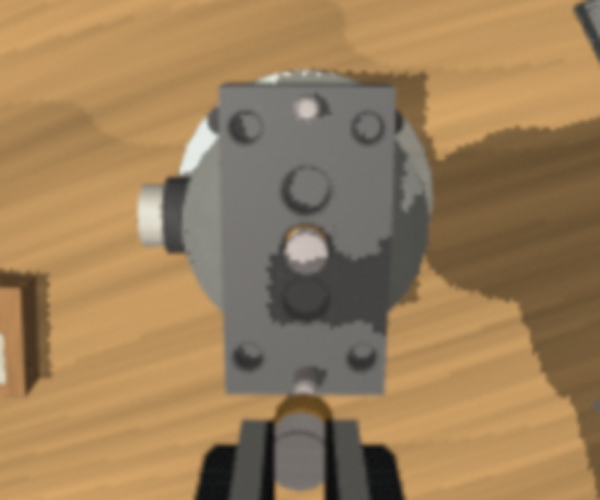

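View pics/s10.png

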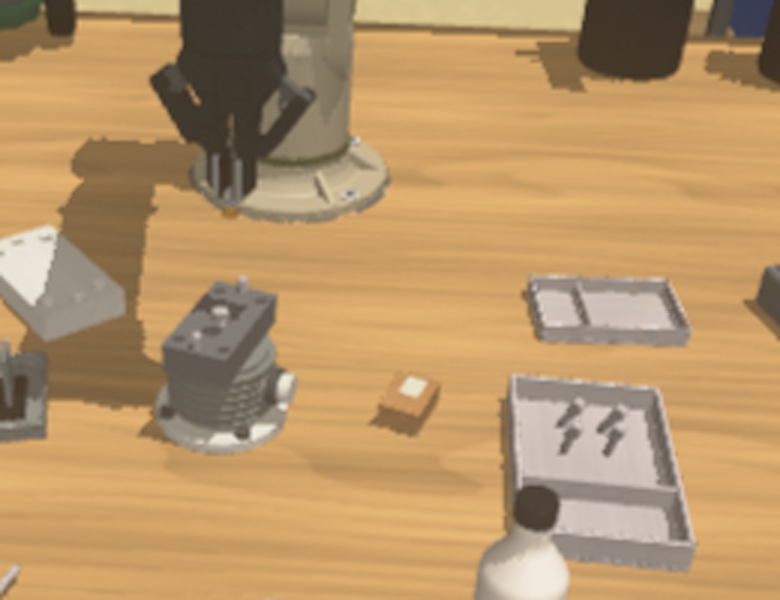

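```bash
python3 -m crank '0.005 0 0.1 0 0 0 0;0.005 0.05 0.2 0 0 0 0;0.005 0.142 0.281 0 0 0 0;0.005 0.142 0.281 0 0 0 0;0.005 0.142 0.281 0 0 0 0;0.005 0.142 0.281 0 0 0 0;0.005 0.142 0.281 0 0 0 0;0.005 0.142 0.281 0 0 0 0;0.005 0.142 0.281 0 0 0 0;0.005 0.142 0.281 0 0 0 0;0.005 0.142 0.281 0 0 0 0;0.005 0.142 0.281 0 0 0 0'
python3 tray.py top t10.png; python3 tray.py wrist w32.png
```

```text
clock: 49.27
tcp_pos: [0.5958, 0.2536, 0.2035]
tcp_rot: [0.001, 0.988, -0.155, 0.0]
force: [1.1, 0.5, 0.1]
gripper_width: 0.01
tray [563.4 244.4] [ 57.8 135.7] 86.5 [0.59583296 0.25358459 0.20353776]
tray [533.8 280.8] [131.3 200.6] 86.1 [0.59598789 0.25353443 0.20402602]
```

View pics/w32.png

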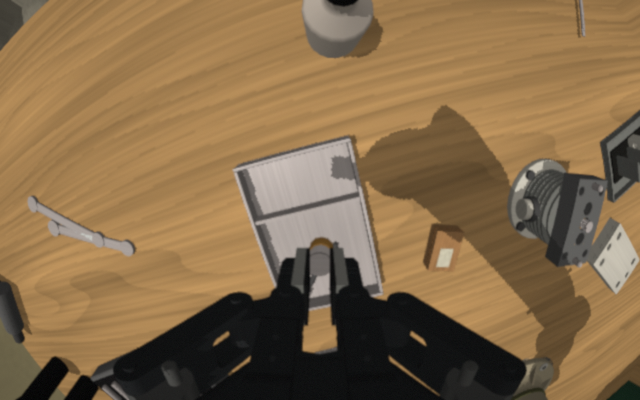

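```bash
python3 -m crank '0.005 0.003 0 -0.04 0 0 0;0.005 0.003 0 -0.08 0 0 0;0.005 0.003 0 -0.12 0 0 0;0.005 0.003 0 -0.15 0 0 0;0.005 0.003 0 -0.168 0 0 0;0.005 0.003 0 -0.176 0 0 0;0.005 0.003 0 -0.179 0 0 0;0.005 0.003 0 -0.179 0 0 0;0.005 0.003 0 -0.179 0 0 0'
python3 -m crank '0.012 0 0 0 0 0 0;0.018 0 0 0 0 0 0;0.024 0 0 0 0 0 0;0.03 0 0 0 0 0 0;0.03 0 0 0 0 0 0;0.03 0 0 0.03 0 0 0;0.03 0 0 0.07 0 0 0;0.03 0 0 0.11 0 0 0;0.03 0 0 0.15 0 0 0;0.03 0 0 0.18 0 0 0;0.03 0 0 0.18 0 0 0'
python3 - <<'E'
from h import *
s=snap('wrist');save(s,'w33.png')
s=snap('scene');save(s,'s11.png',(330,140,490,280),3.7)
E
```

```text
clock: 50.12
tcp_pos: [0.6003, 0.2556, 0.0272]
tcp_rot: [-0.0, 0.988, -0.155, 0.002]
force: [-0.0, -0.6, -0.2]
gripper_width: 0.0102
clock: 51.03
tcp_pos: [0.6021, 0.2569, 0.214]
tcp_rot: [-0.003, 0.988, -0.155, 0.006]
force: [0.3, 0.1, 0.1]
gripper_width: 0.0297
```

View pics/w33.png

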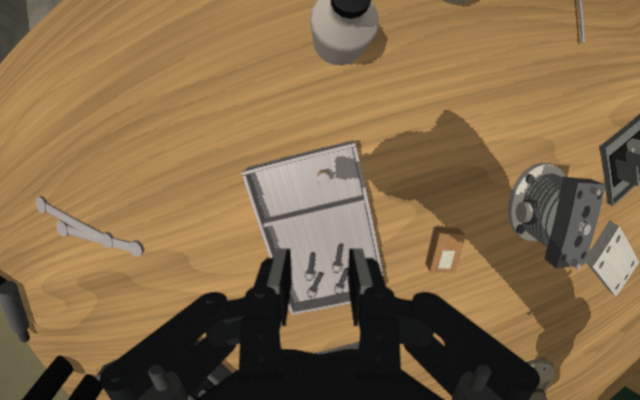

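View pics/s11.png

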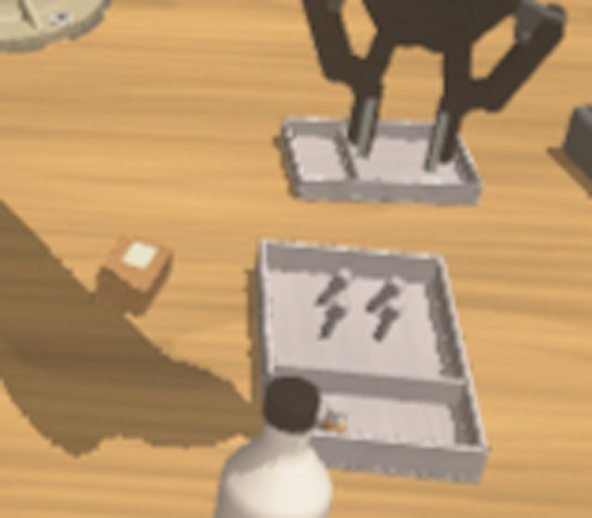

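```bash
python3 -m crank '0.03 -0.06 -0.1 0 0 0 0;0.03 -0.125 -0.287 0 0 0 0;0.03 -0.125 -0.287 0 0 0 0;0.03 -0.125 -0.287 0 0 0 0;0.03 -0.125 -0.287 0 0 0 0;0.03 -0.125 -0.287 0 0 0 0;0.03 -0.125 -0.287 0 0 0 0;0.03 -0.125 -0.287 0 0 0 0;0.03 -0.125 -0.287 0 0 0 0;0.03 -0.125 -0.287 0 0 0 0'
python3 valves.py w34.png; python3 -c "
from go import *
delta((.4739,-.0333,.1035),down(-18.1))"
```

```text
clock: 51.97
tcp_pos: [0.473, -0.0332, 0.2039]
tcp_rot: [0.0, 0.988, -0.156, -0.0]
force: [0.3, 0.7, -0.2]
gripper_width: 0.03
92 (319, 146) [ 0.5186 -0.048   0.113 ] [518.5 -47.7] [7.7 7.6] z [0.11  0.112 0.113]
208 (319, 203) [ 0.4758 -0.0338  0.113 ] [473.7 -33.3] [12.8 13.4] z [0.106 0.107 0.108]
78 (319, 256) [ 0.4311 -0.0194  0.113 ] [429.7 -18.8] [8.3 7.2] z [0.108 0.111 0.113]
bores [array([ 0.4557, -0.0275]), array([ 0.4738, -0.0333]), array([ 0.4919, -0.0391])] dowels [array([ 0.4291, -0.0189]), array([ 0.5185, -0.0477])]
shift [ 0.0004 -0.0017 -0.1006] rot [ 0.03 -0.02 -0.26]
```

```bash
python3 -m crank '0.03 0.0004 -0.0008 -0.04 0 0 0;0.03 0.0004 -0.0008 -0.07 0 0 0;0.03 0.0004 -0.0008 -0.09 0 0 0;0.03 0.0004 -0.0008 -0.1005 0 0 0;0.03 0.0004 -0.0008 -0.1005 0 0 0;0.03 0.0004 -0.0008 -0.1005 0 0 0;0.005 0.0004 -0.0008 -0.1005 0 0 0;0.005 0.0004 -0.0008 -0.1005 0 0 0;0.005 0.0004 -0.0008 -0.1005 0 0 0;0.005 0.0004 -0.0008 -0.1005 0 0 0;0.005 0.0004 -0.0008 -0.1005 0 0 0;0.005 0.0004 -0.0008 -0.1005 0 0 0'
python3 -m crank '0.005 0 0 0.004 0 0 0;0.005 0 0 0.012 0 0 0;0.005 0 0 0.025 0 0 0;0.005 0 0 0.05 0 0 0;0.005 0 0 0.09 0 0 0;0.005 0 0 0.1 0 0 0;0.005 0 0 0.1 0 0 0'
python3 - <<'E'
from h import *
s=snap('wrist');save(s,'w35.png',(200,80,440,280),2.5)
E
python3 tray.py top t11.png
```

```text
clock: 53.02
tcp_pos: [0.4757, -0.0325, 0.106]
tcp_rot: [0.0, 0.988, -0.155, 0.002]
force: [-0.2, -0.0, 6.6]
gripper_width: 0.0097
clock: 53.6
tcp_pos: [0.4766, -0.0326, 0.2091]
tcp_rot: [-0.0, 0.988, -0.155, 0.004]
force: [-0.0, 0.6, -1.0]
gripper_width: 0.0099
tray [533.9 282.8] [132.  199.8] 86.5 [ 0.47556184 -0.03259003  0.20685514]
```

View pics/w35.png

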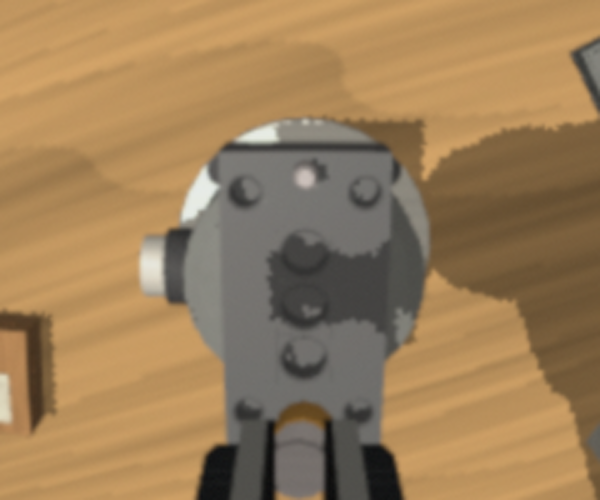

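All three bores are now empty and the second valve is held. Tray unchanged at (0.534, 0.283).

```bash
python3 -m crank '0.005 0 0.1 0 0 0 0;0.005 0.05 0.2 0 0 0 0;0.005 0.125 0.334 0 0 0 0;0.005 0.125 0.334 0 0 0 0;0.005 0.125 0.334 0 0 0 0;0.005 0.125 0.334 0 0 0 0;0.005 0.125 0.334 0 0 0 0;0.005 0.125 0.334 0 0 0 0;0.005 0.125 0.334 0 0 0 0;0.005 0.125 0.334 0 0 0 0;0.005 0.125 0.334 0 0 0 0;0.005 0.125 0.334 0 0 0 0;0.005 0.125 0.334 0 0 0 0;0.005 0.125 0.334 0 0 0 0'
python3 tray.py wrist w36.png
python3 -m crank '0.005 0 0 -0.04 0 0 0;0.005 0 0 -0.08 0 0 0;0.005 0 0 -0.12 0 0 0;0.005 0 0 -0.15 0 0 0;0.005 0 0 -0.168 0 0 0;0.005 0 0 -0.176 0 0 0;0.005 0 0 -0.179 0 0 0;0.005 0 0 -0.179 0 0 0;0.005 0 0 -0.179 0 0 0'
python3 -m crank '0.012 0 0 0 0 0 0;0.018 0 0 0 0 0 0;0.024 0 0 0 0 0 0;0.03 0 0 0 0 0 0;0.03 0 0 0 0 0 0;0.03 0 0 0.03 0 0 0;0.03 0 0 0.07 0 0 0;0.03 0 0 0.11 0 0 0;0.03 0 0 0.15 0 0 0;0.03 -0.05 -0.05 0.18 0 0 0;0.03 -0.1 -0.1 0.18 0 0 0;0.03 -0.15 -0.15 0.18 0 0 0;0.03 -0.15 -0.15 0.18 0 0 0;0.03 -0.15 -0.15 0.18 0 0 0'
python3 - <<'E'
from h import *
s=snap('wrist');save(s,'w37.png')
s=snap('scene');save(s,'s12.png')
s=snap('top');save(s,'t12.png')
E
python3 tray.py wrist w38.png
```

```text
clock: 54.87
tcp_pos: [0.5998, 0.2997, 0.2048]
tcp_rot: [0.001, 0.988, -0.156, 0.001]
force: [0.3, -0.0, 0.2]
gripper_width: 0.0099
tray [533.7 280.8] [131.2 201. ] 86.4 [0.59975468 0.29972512 0.20477269]
clock: 55.67
tcp_pos: [0.6007, 0.3019, 0.0277]
tcp_rot: [-0.001, 0.988, -0.155, 0.002]
force: [-0.1, -0.4, -0.8]
gripper_width: 0.0101
clock: 56.83
tcp_pos: [0.4535, 0.1557, 0.2053]
tcp_rot: [0.0, 0.988, -0.155, 0.001]
force: [1.4, -0.5, -0.4]
gripper_width: 0.0299
tray [533.3 280.5] [132.  200.7] 86.5 [0.45336489 0.15431338 0.2056592 ]
```

View pics/w37.png

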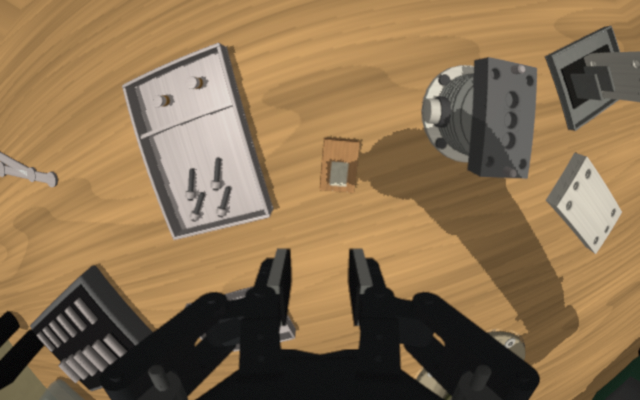

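View pics/s12.png

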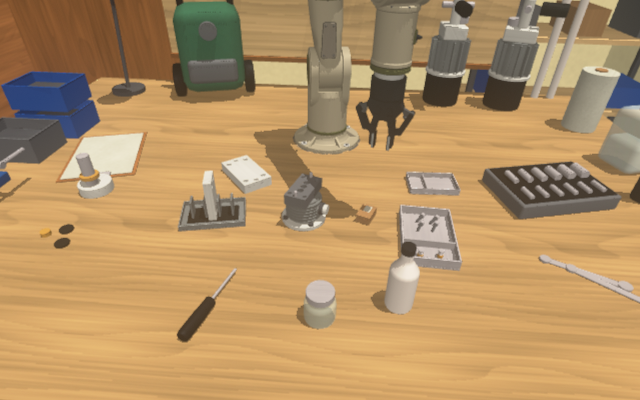

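View pics/t12.png

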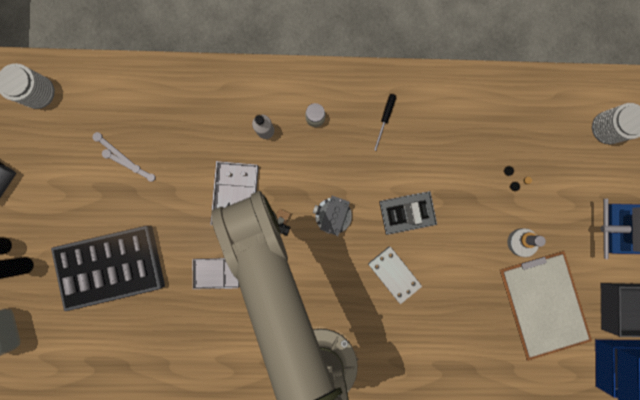

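All four screws and both valves are in their compartments, the box is on the bench, and the bystanders are where they were. I'll check the cover once more in the rack before handing in.

Run:
```python
from h import *
s=snap('scene');save(s,'s13.png',(160,150,280,250),6);P=cloud(s).reshape(-1,3)
q=P[(abs(P[:,0]-.488)<.05)&(abs(P[:,1]+.271)<.05)&(P[:,2]>.064)&(P[:,2]<.14)]
u=np.array([-.212,.977]);d=(q[:,:2]-[.4883,-.2713])@u
print(len(q),'top z',np.percentile(q[:,2],98).round(4))
for z in (.07,.08,.09,.1,.11,.118):
    k=abs(q[:,2]-z)<.004;print(z,k.sum(),np.percentile(d[k],[3,97]).round(4))
s=snap('top');P=cloud(s);q=P[175:250,365:450].reshape(-1,3);k=q[q[:,2]>.105];print('top view',len(k),cv2.minAreaRect(k[:,:2].astype(np.float32)*1000),np.median(k[:,2]))
b=P[195:240,270:300];
print(bot.read_state()['clock'])
```

```text
338 top z 0.1195
0.07 34 [-0.008   0.0102]
0.08 31 [-0.0088  0.01  ]
0.09 32 [-0.0101  0.0102]
0.1 37 [-0.0079  0.0102]
0.11 32 [-0.0091  0.01  ]
0.118 127 [-0.0092  0.0098]
top view 164 ((486.49462890625, -269.23858642578125), (61.52211380004883, 21.380441665649414), 12.137126922607422) 0.12020621590690639
57.1333
```

View pics/s13.png

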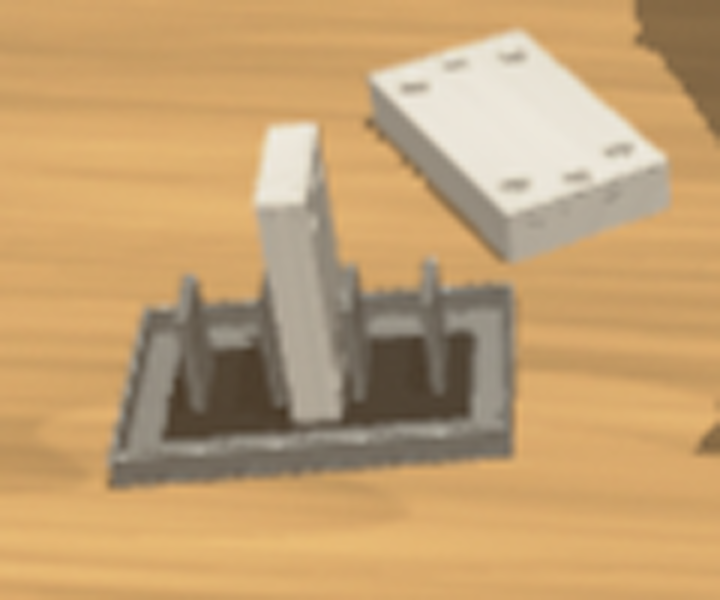

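The cover stands plumb in the middle slot, top at z = 0.120 (8 mm floor plus 112 mm). Handing in.

```bash
python3 -c "
from plant import bot
print(bot.sign_off())"
```

```text
the job is handed in; nothing more can be done
None
```

The pump head is stripped as asked, in the order asked, and I handed it in at about 57 s of the 200 s; no verdict was reported.

- **Seal-kit box:** moved off the cover onto the bare bench.
- **Screws:** all four were there, and all four are in the wide compartment of the larger tray.
- **Cover:** lifted straight off its dowels after the screws were out. I stood it on the free bench for a moment to change grip, then lowered it into the middle rack slot, standing on a short end.
- **Valves:** only two were there (the third bore was empty), and both are in the narrow compartment.

**Last checks:** the cover stands plumb and centred in the slot to about 2 mm, with its top at 0.120 m, as expected. The last pictures show all four screws and both valves in their compartments, all three bores empty, and the oil bottle, screwdriver and jar where they were.

**What disagreed:**
- **Cover tilt:** it sagged in the grip and measured about 1.6° with 8 mm of lift, still on the dowels, and about 2.2° once clear, because I gripped it off-centre.
- **Tray moved:** it was knocked about 3 cm partway through. I measured it again before placing the valves.
- **Valve height:** the valve tops measured about 8 mm above the head face, not the 13 mm listed. It did not affect the grasp.
- **Camera offset:** the top and wrist cameras differed by about 2 mm.

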